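Fit the hatch cover on the model tug

ROBOT

A 6-joint arm with a two-finger parallel gripper is mounted at the origin on the work surface. World frame = base frame: x ahead of the robot, y to its left, z up, the work surface at z = 0. Lengths are in m, angles in rad, forces in N, time in s.
With the tool pointing down it reaches from about 0.35 to 0.925 m from the base axis. Payload 6.4 kg.
Tool frame: the origin (TCP) lies midway between the tips of the shut fingers; the grasp point (between the pads) lies behind it (env.tcp_to_grasp is the z of the grasp point in the tool frame, in m); z points along the fingers, y is the line along which they close (so a half turn about z gives the same grasp; the last joint's range is limited). The gripper opens to 94 mm and grips with 3 to 60 N. Pads are 16 mm wide; open, the fingers measure 119 mm over their backs; the gripper's body (75 mm by 177 mm) begins 78 mm behind the grasp point.
Start: joints at [1.112, 0.245, 1.558, -0, 1.339, -0.174], TCP at [0.183, 0.624, 0.18] pointing down, gripper open.
Joint ranges: [-3.13, 3.13], [-1.02, 2.26], [0.13, 2.54], [-0.95, 4.09], [0.21, 2.88], [-2.74, 2.74]. Speed limits (rad/s): [2.57, 2.57, 3.14, 3.14, 3.14, 3.14].

INTERFACE

Orientations are given as a unit quaternion [x, y, z, w].
In Python, from bench import env gives the robot as it stands. The module is installed in compiled form; this text tells all that it offers.
- The arm moves only by the tool jog_arm, never from a script. Its argument "moves" is a list of rows, each an object of numbers: "x", "y", "z": the shift along the tool's x, y, z in units of 2.5 cm (1.0 is 2.5 cm); "yaw": the turn about the tool's z in units of 6 degrees (1.0 is 6 degrees). In form: [{"x": .., "y": .., "z": .., "yaw": ..}, ...]. A call has 1 to 20 rows; each row shifts and turns the commanded pose from where the row before left it, along the tool's axes as they then stand; what a row does not reach is not made up. A row lasts 1/12 s, in which the tool goes at most 41.7 mm and 7.16 degrees, less where a joint would pass 70% of its speed; a pose out of reach is approached as far as the arm can. A call with a number of a shift or a turn outside -1 to 1 is refused whole. A call with a gripper value outside its range is refused whole. "claw" is the closure, from -1 (fully open) to 1 (shut), so that 0 is half open, set as the call begins (left out, the last holds). The fingers move at their own pace and stop on an object; the grip force is fixed at half the most. Time passes only in rows, so rows that do not move let the fingers close. It gives the time, the measured TCP pose, the force, the opening and the grip force at its end, in the units of the state.
- env.observe(): the state, without advancing time (a new reading comes with each control period).
- env.snapshot(name): name is "side" or "top" or "wrist"; returns the picture (384x512x3 uint8, blue, green, red); there is no depth.
- env.camera_info(name): a dict with "vertical_fov" (degrees; the focal length in pixels is half the picture's height over the tangent of half this angle, whatever the lens; pixels are square), "cx", "cy" (the principal point, pixels), "origin" and "orientation" of the camera in the world. Camera axes: x right, y down, z forward; pixel columns grow to the right and rows downward; lengths in m; the calibration is good to about 2 mm. A picture is of the moment at which its call begins: read the wrist's pose just before it. camera_info takes no time and is no camera call; for the wrist camera it gives the pose at the moment of the call.
- env.hand_in(): hands the job in; it is judged then, once.
Trained networks look in the newest picture that a camera, given by its name, has taken for a name from the list of things; names that differ only in an ending like _2 or _b are one class to them, and where a whole thing is asked for, a point or a joint stands for the part that bears it (a point fixed in the world has none). Each returns a list of dicts, best first, with "conf" (0 to 1); they miss things now and then, are a little off and sometimes report something else, mostly with a low value. They report only what shows in the picture. A call takes as long as a camera call. They do not tell look-alikes from the thing itself.
- env.find_in(camera, query): "xy" ([column, row] in pixels, amid what is visible of it).
The state is a dict: "clock": time; "qpos": joint angles; "joint_velocities": joint speeds; "joint_efforts": joint torques, N m; "eef_pos": TCP position; "tcp_rot": TCP orientation; "wrist_force": force on the tool from outside, world axes, zero at the start; "ft_torque": the same for the moment, N m; "gripper_width": finger opening in m; "gripper_force": force on a finger pad.
Only numpy, scipy, OpenCV 4.12 (cv2) and the standard library are available. Lean on these libraries where they do the work, as an engineer would, in place of code of your own. Each camera call takes 0.05 s, during which the arm holds its last target. There are 200 camera calls.

TASK

Fit the rectangular wooden hatch cover, which lies on the cutting mat, into the deck of the model tug: hook its thin tongue edge under the dark metal lip with the cover tilted, then swing the other edge down and press it home until the brass spring catch has snapped over it and holds the cover flat in the deck, down on the sprung rubber seal. Work gently, by feel: do not force the cover against the model, do not bear on the model with the gripper, and leave the other things on the bench where they are.

Things in the scene. Friction and masses are not known exactly. Their poses are not given: they have to be found in the camera images.
- cover: hatch cover, plywood with a small wooden deckhouse on top, 0.10 to 0.20 kg. Origin: centre of its underside; z up out of its top, x away from the tongue. Plate 110 mm (x, -55 to +55) by 90 mm (y), 10 mm thick, except the tongue (x from -55 to -39, whole width): 4 mm thick, flush with the underside. Starts lying flat on the mat, tongue roughly towards the robot
- tug: model tug, 405 mm long, 190 mm wide, fixed in its cradle (never moves). Origin: on the bench under the hatch well; z up, y to the bow, x across the boat from the lip (on the robot's side) to the catch. Deck at z = 91.5 mm. Wheelhouse on the deck from y = 72 to 138, 46 mm high; funnel at y = -105, 30 mm wide, 45 mm high. The hatch frame set into its deck is off by some mm: see well
- well (a point): planned centre of the hatch well's floor, (0, 0, 85) mm in the tug's frame. The metal hatch frame (floor, stop, lip, catch, seal) was bedded in by hand: all of it lies up to 5 mm to -x or 2 mm to +x of plan, and up to 4 mm deeper or 1 mm higher; these poses do not show it: feel for it. From the true centre: stop at x = -57 mm, far bar at x = +55; side rails y = -48, +48; rim 11 mm above floor
- lip_edge (a point): where the plan puts the middle of the lip's lower edge, (-48, 0, 92.5) mm in the tug's frame (off by as much as the well). The lip is a dark metal strip 3.5 mm thick, as wide as the well, its underside 7.5 mm above the floor, its edge facing +x; the tongue goes 9 mm under it until it meets the stop. There the cover can be tilted 20 degrees at most
- tongue (a point): middle of the lower outer edge of the cover's tongue, (-55, 0, 0) mm in the cover's frame
- catch_edge (a point): middle of the lower edge of the cover opposite the tongue, (55, 0, 0) mm in the cover's frame
- deckhouse_top (a point): middle of the deckhouse's flat roof, (12, 0, 44) mm in the cover's frame. The deckhouse is a solid wooden block 26 mm (x) by 44 mm (y), from z = 10 to 44 mm: it is the handle, to be pinched either way
- catch (a joint): sprung brass catch, 24 mm wide, in the middle of the well's +x side: 0 = fully out, grows (m) as it is pushed back to +x, to 0.009. Spring: 1.6 N at 0, 0.4 N more per mm. The cover's edge pressed down on its ramp pushes it back 3.5 to 5.5 mm, then it snaps out over the cover. With the seal, this takes about 16 to 22 N down on the deckhouse roof
- mug: bystander: white mug, 80 mm wide, 90 mm high, upright; origin under its middle
- spray_can: bystander: spray can, 60 mm wide, 170 mm high, upright; origin under its middle
- glue_bottle: bystander: small white glue bottle, 42 mm wide, 100 mm high, upright; origin under its middle
- paint_jar: bystander: small paint jar, 38 mm wide, 45 mm high, upright; origin under its middle
- screwdriver: bystander: screwdriver, 160 mm long, lying; origin under its middle
- round_hatch: bystander: round wooden hatch lid, 54 mm wide, 22 mm high, of another model; origin under its middle
- sanding_block: bystander: cork sanding block, 75 x 45 x 25 mm; origin under its middle
- wood_strip: bystander: wooden strip, 260 x 10 x 8 mm, lying; origin under its middle
- catch_nose (a point): where the plan puts the tip of the catch's nose, fully out: 49.5 mm to +x of the well's centre, 11.2 mm above its floor (off by as much as the well). Above it the ramp, 30 degrees from upright, rises back to 23 mm above the floor. The brass bracket behind it, at x = 62 to 88 mm, |y| < 22 mm, stands 26 mm above the floor
- seal (a joint): sprung rubber-topped sealing bar in the well's floor, 8 mm (x) by 70 mm (y), 44 mm to +x of the well's centre, under the cover's catch edge. 0 = up, 6 mm proud of the floor; grows (m) as it is pushed down, 0.006 = level with the floor. Spring: 5 N at 0, 11.9 N at 0.006; it lifts the let-go cover against the catch, about 1 mm off the floor there
Things that resemble listed ones, but are neither listed nor needed, are in the scene too. Of the things that look like the cover, the smaller one is meant.

How it is judged:
On the way:
1. the tongue is brought under the lip (6 mm past the planned lip edge) while the cover is tilted (x of tongue in the frame of lip_edge below -0.006 m and z of tongue in the frame of lip_edge below -0.004 m and angle between cover's own z axis and vertical above 0.12 rad), for 0.1 s.
At the end, for the whole second after the job is handed in: The cover lies flat in the hatch well, level with the tug within 0.02 rad, at most 2.5 mm (catch edge 3.5) above the planned floor, its tongue under the lip (4 mm past the planned lip edge), seal pushed down over 3.5 mm, catch sprung out over its edge (under 3 mm pushed back), at rest, released (x of tongue in the frame of lip_edge below -0.004 m and z of tongue in the frame of well below 0.0025 m and z of catch_edge in the frame of well below 0.0035 m and angle between the z axis of cover and the z axis of tug, either way round below 0.02 rad and value of joint catch below 0.003 m and linear speed of cover below 0.01 m/s and value of joint seal above 0.0035 m); the robot touches nothing.
It fails at once if the cover is forced against the model with more than 30 N (contact force between cover and tug above 30 N).
It fails at once if the gripper or arm bears on the model with more than 10 N (contact force between any of the fingers, the arm and tug above 10 N).
It fails at once if another thing on the bench is moved more than 30 mm (distance of any of mug, spray_can, glue_bottle, paint_jar, screwdriver, round_hatch, sanding_block, wood_strip from where it was at the start of the episode above 0.03 m).
It fails at once if an upright thing is knocked over (angle between any of mug, spray_can, glue_bottle, paint_jar's own z axis and vertical above 0.5 rad).
It also fails if it takes over 72 s, if anything falls off the work surface, if the arm or the gripper's body presses on something with over 40 N, if the wrist force passes 120 N, or if a joint passes its speed limit or range.

## Working session

There is one attempt and no reset: what is moved stays moved. The work goes in short steps, Python scripts to look and compute and a tool call to move; the robot and the scene stay as the last step left them, time stands still between calls to the robot, and variables do not carry over. Pictures are saved under pics/ and viewed, at most 10 in all, crops included, and the job is handed in when it is done.

Besides the shell and the picture viewer there is one more tool, called after "Call:" as a command line: name --argument value ..., lists and objects as JSON in quotes. jog_arm: Moves the arm, as the interface text tells. Its arguments: {"type":"object","properties":{"moves":{"type":"array"},"claw":{"type":"number"}},"required":["moves"]}

```bash
mkdir -p pics; python3 - <<'E'
from bench import env
import cv2
for c in ("top","side"):
    im=env.snapshot(c); cv2.imwrite(f"pics/{c}0.png",im)
    i=env.camera_info(c); print(c,i)
    for n in ("cover","tug","deckhouse_top","catch","mug","spray_can","glue_bottle","round_hatch"):
        print(n,[(d["xy"],round(d["conf"],2)) for d in env.find_in(c,n)][:3])
print(env.tcp_to_grasp,env.observe())
E
```

```text
top {'vertical_fov': 49.607022353043064, 'cx': 261.3185387513948, 'cy': 194.0614651712718, 'origin': array([ 0.31941734, -0.17256632,  1.19338836]), 'orientation': array([-0.69962986,  0.70731987, -0.07004718,  0.07287007])}
cover [([369.5, 271.1], 0.97), ([318.7, 216.6], 0.62)]
tug [([141.4, 202.5], 0.77)]
deckhouse_top [([370.9, 274.3], 0.77), ([318.4, 215.0], 0.61)]
catch [([138.3, 176.9], 0.51)]
mug [([387.3, 188.6], 0.78)]
spray_can [([352.8, 142.3], 0.92)]
glue_bottle [([307.0, 152.8], 0.53)]
round_hatch [([290.5, 168.5], 0.56)]
side {'vertical_fov': 56.42376432292597, 'cx': 253.17262240445604, 'cy': 183.9185713837969, 'origin': array([0.45558996, 0.65396495, 0.63186018]), 'orientation': array([-0.04466081,  0.88051146, -0.47111229,  0.02753518])}
cover [([274.5, 177.9], 0.91), ([323.8, 153.7], 0.68), ([299.9, 207.1], 0.64)]
tug [([248.0, 299.7], 0.98)]
deckhouse_top [([273.1, 176.1], 0.79), ([323.7, 153.6], 0.59), ([212.9, 169.6], 0.36)]
catch [([211.7, 267.2], 0.54)]
mug [([258.3, 138.6], 0.74)]
spray_can [([218.7, 135.9], 0.72)]
glue_bottle [([212.2, 168.3], 0.55)]
round_hatch []
-0.0188 {'clock': 0.9, 'qpos': array([ 1.11189447e+00,  2.45088621e-01,  1.55777091e+00, -2.25133351e-05,
        1.33869882e+00, -1.74092481e-01]), 'joint_velocities': array([ 0.00051128, -0.00024686,  0.00021879,  0.00022312, -0.00025734,
       -0.00030184]), 'joint_efforts': array([-9.34744276e-04, -4.15824008e+01, -3.14875102e+01,  6.85366499e-02,
        2.88256444e-02,  1.06252236e-05]), 'eef_pos': array([0.18264083, 0.62383877, 0.1801782 ]), 'tcp_rot': array([1.41921307e-01, 9.89877943e-01, 1.28918641e-05, 1.57495947e-05]), 'wrist_force': array([ 0.58584134, -0.54768935,  0.45500696]), 'ft_torque': array([-0.03941675, -0.02186182,  0.0561286 ]), 'gripper_force': 0.0, 'gripper_width': 0.09415795442118854}
```

View pics/top0.png

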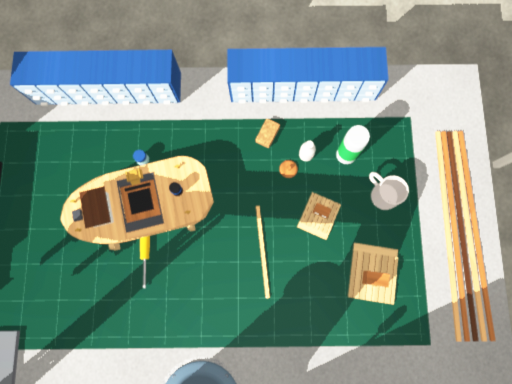

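View pics/side0.png

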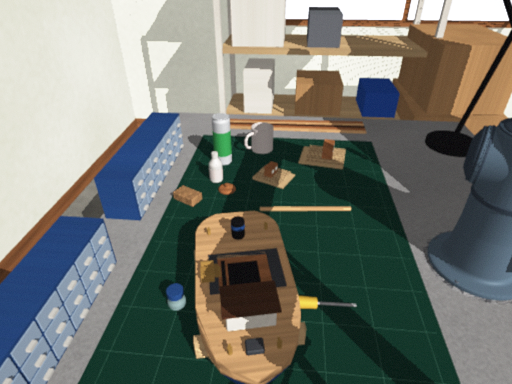

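Top view: the tug's well is at about (140,203), with the wheelhouse on the left (bow = +y). The smaller cover is at (319,216) and the larger look-alike at (375,274). Next I'll get rough world positions and go closer.

```bash
cat > h.py <<'E'
from bench import env
import numpy as np, cv2
from scipy.spatial.transform import Rotation as R
def cam(c):
    i=env.camera_info(c); f=192/np.tan(np.radians(i["vertical_fov"]/2))
    return f,i["cx"],i["cy"],np.array(i["origin"]),R.from_quat(i["orientation"])
def back(C,uv,z):
    f,cx,cy,o,r=C; d=r.apply([(uv[0]-cx)/f,(uv[1]-cy)/f,1.]); return o+d*(z-o[2])/d[2]
def proj(C,p):
    f,cx,cy,o,r=C; q=r.inv().apply(np.asarray(p)-o); return np.stack([f*q[...,0]/q[...,2]+cx,f*q[...,1]/q[...,2]+cy],-1)
E
python3 - <<'E'
from h import *
C=cam("top")
for n,uv,z in [("roof",(318.4,215),.044),("well",(140,203),.087),("catch",(138.3,176.9),.105),("funnel",(176,188),.13),("mug",(388,192),.05),("base?",(200,380),0)]: print(n,back(C,uv,z).round(3))
S=cam("side")
print("side roof",back(S,(273.1,176.1),.044).round(3), "catch",back(S,(211.7,267.2),.105).round(3))
im=cv2.imread("pics/top0.png")
a=cv2.resize(im[150:255,55:225],None,fx=4,fy=4,interpolation=2); b=cv2.resize(im[185:245,290:350],None,fx=6,fy=6,interpolation=2)
cv2.imwrite("pics/c1.png",cv2.copyMakeBorder(a,0,0,0,0,0)); 
o=env.observe(); print(R.from_quat(o["tcp_rot"]).as_matrix().round(3))
W=cam("wrist"); print("wristcam in tool",R.from_quat(o["tcp_rot"]).inv().apply(W[3]-o["eef_pos"]).round(3),(R.from_quat(o["tcp_rot"]).inv()*W[4]).as_matrix().round(3),W[:3])
E
```

```text
roof [ 0.494 -0.328  0.044]
well [0.526 0.16  0.087]
catch [0.594 0.162 0.105]
funnel [0.557 0.054 0.13 ]
mug [ 0.556 -0.525  0.05 ]
base? [0.056 0.001 0.   ]
side roof [ 0.495 -0.272  0.044] catch [0.592 0.17  0.105]
[[-0.96   0.281  0.   ]
 [ 0.281  0.96   0.   ]
 [-0.     0.    -1.   ]]
wristcam in tool [ 0.07  -0.    -0.205] [[ 0.001 -0.969 -0.246]
 [ 1.     0.001  0.   ]
 [-0.    -0.246  0.969]] (np.float64(265.2845502570611), 259.1238138376765, 193.8315885343189)
```

View pics/c1.png

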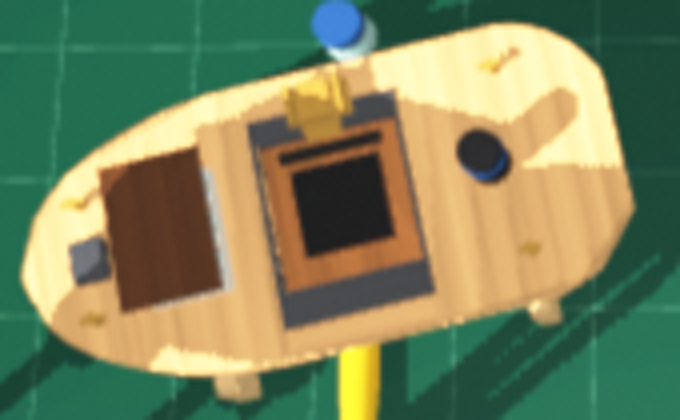

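Call:
jog_arm --moves '[{"x": -0.9, "y": -0.66, "z": -0.14}, {"x": -0.9, "y": -0.66, "z": -0.14}, {"x": -0.9, "y": -0.66, "z": -0.14}, {"x": -0.9, "y": -0.66, "z": -0.14}, {"x": -0.9, "y": -0.66, "z": -0.14}, {"x": -0.9, "y": -0.66, "z": -0.14}, {"x": -0.9, "y": -0.66, "z": -0.14}, {"x": -0.9, "y": -0.66, "z": -0.14}, {"x": -0.9, "y": -0.66, "z": -0.14}, {"x": -0.9, "y": -0.66, "z": -0.14}, {"x": -0.9, "y": -0.66, "z": -0.14}, {"x": -0.9, "y": -0.66, "z": -0.14}, {"x": -0.9, "y": -0.66, "z": -0.14}, {"x": -0.9, "y": -0.66, "z": -0.14}, {"x": -0.9, "y": -0.66, "z": -0.14}, {"x": -0.9, "y": -0.66, "z": -0.14}, {"x": -0.9, "y": -0.66, "z": -0.14}, {"x": -0.9, "y": -0.66, "z": -0.14}, {"x": -0.9, "y": -0.66, "z": -0.14}, {}, {}]'

```text
schema error: expected keys x, y, z, yaw
```

Call:
jog_arm --moves '[{"x": -0.9, "y": -0.66, "z": -0.14}, {"x": -0.9, "y": -0.66, "z": -0.14}, {"x": -0.9, "y": -0.66, "z": -0.14}, {"x": -0.9, "y": -0.66, "z": -0.14}, {"x": -0.9, "y": -0.66, "z": -0.14}, {"x": -0.9, "y": -0.66, "z": -0.14}, {"x": -0.9, "y": -0.66, "z": -0.14}, {"x": -0.9, "y": -0.66, "z": -0.14}, {"x": -0.9, "y": -0.66, "z": -0.14}, {"x": -0.9, "y": -0.66, "z": -0.14}, {"x": -0.9, "y": -0.66, "z": -0.14}, {"x": -0.9, "y": -0.66, "z": -0.14}, {"x": -0.9, "y": -0.66, "z": -0.14}, {"x": -0.9, "y": -0.66, "z": -0.14}, {"x": -0.9, "y": -0.66, "z": -0.14}, {"x": -0.9, "y": -0.66, "z": -0.14}, {"x": -0.9, "y": -0.66, "z": -0.14}, {"x": -0.9, "y": -0.66, "z": -0.14}, {"x": -0.9, "y": -0.66, "z": -0.14}, {}]'

```text
schema error: expected keys x, y, z, yaw
```

Call:
jog_arm --moves '[{"x": -0.9, "y": -0.66, "z": -0.14, "yaw": 0}, {"x": -0.9, "y": -0.66, "z": -0.14, "yaw": 0}, {"x": -0.9, "y": -0.66, "z": -0.14, "yaw": 0}, {"x": -0.9, "y": -0.66, "z": -0.14, "yaw": 0}, {"x": -0.9, "y": -0.66, "z": -0.14, "yaw": 0}, {"x": -0.9, "y": -0.66, "z": -0.14, "yaw": 0}, {"x": -0.9, "y": -0.66, "z": -0.14, "yaw": 0}, {"x": -0.9, "y": -0.66, "z": -0.14, "yaw": 0}, {"x": -0.9, "y": -0.66, "z": -0.14, "yaw": 0}, {"x": -0.9, "y": -0.66, "z": -0.14, "yaw": 0}, {"x": -0.9, "y": -0.66, "z": -0.14, "yaw": 0}, {"x": -0.9, "y": -0.66, "z": -0.14, "yaw": 0}, {"x": -0.9, "y": -0.66, "z": -0.14, "yaw": 0}, {"x": -0.9, "y": -0.66, "z": -0.14, "yaw": 0}, {"x": -0.9, "y": -0.66, "z": -0.14, "yaw": 0}, {"x": -0.9, "y": -0.66, "z": -0.14, "yaw": 0}, {"x": -0.9, "y": -0.66, "z": -0.14, "yaw": 0}, {"x": -0.9, "y": -0.66, "z": -0.14, "yaw": 0}, {"x": 0, "y": 0, "z": 0, "yaw": 0}, {"x": 0, "y": 0, "z": 0, "yaw": 0}]'

```text
clock: 2.57
eef_pos: [0.4885, 0.2242, 0.2433]
tcp_rot: [0.143, 0.99, 0.0, 0.0]
wrist_force: [-0.6, 0.4, -0.5]
gripper_width: 0.0941
gripper_force: 0.0
```

```bash
python3 - <<'E'
from h import *
W=cam("wrist");im=env.snapshot("wrist"); cv2.imwrite("pics/w1.png",im); np.save("w1.npy",np.array([W[0],W[1],W[2],*W[3],*W[4].as_quat()]))
o=env.observe(); print(o["clock"],o["eef_pos"].round(4),R.from_quat(o["tcp_rot"]).as_matrix().round(3).tolist())
for n in ("catch","tug"): print(n,[(d["xy"],d["conf"]) for d in env.find_in("wrist",n)])
E
```

```text
2.6167 [0.4878 0.225  0.2431] [[-0.959, 0.282, -0.0], [0.282, 0.959, 0.0], [0.0, 0.0, -1.0]]
catch [([248.2, 259.2], 0.73)]
tug [([252.4, 201.0], 0.73)]
```

View pics/w1.png

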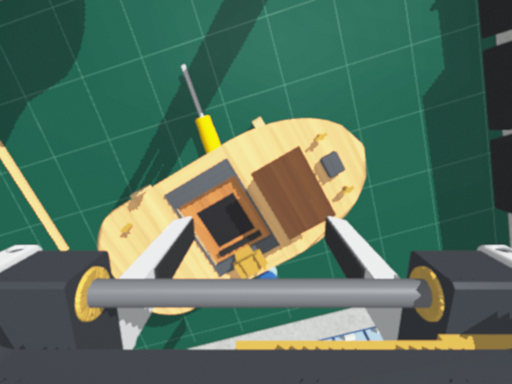

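The wrist view shows the hatch frame with its centre near (222,220), the lip strip at (165,193)–(227,160) and the catch at (248,260). The tug's y axis is about 28° off the tool's. I'll align the tool and take a closer look.

```bash
python3 - <<'E'
from h import *
W=cam("wrist")
for uv in [(165,193),(227,160),(248,259),(221,222)]: print(uv,back(W,uv,.094).round(4))
ps=[back(W,uv,.094) for uv in [(165,193),(227,160)]]; d=ps[1]-ps[0]; print(np.degrees(np.arctan2(d[1],d[0])), np.linalg.norm(d))
E
```

```text
(165, 193) [0.4686 0.0964 0.094 ]
(227, 160) [0.4492 0.1921 0.094 ]
(248, 259) [0.596 0.177 0.094]
(221, 222) [0.5302 0.157  0.094 ]
101.4097955954384 0.09771894280432426
```

Call:
jog_arm --moves '[{"x": -0.83, "y": -0.37, "z": 0, "yaw": 0}, {"x": -0.83, "y": -0.37, "z": 0, "yaw": 0}, {"x": -0.83, "y": -0.37, "z": 0, "yaw": 0}, {"x": -0.83, "y": -0.37, "z": 0, "yaw": 0}, {"x": 0, "y": 0, "z": 0.3, "yaw": -0.93}, {"x": 0, "y": 0, "z": 0.3, "yaw": -0.93}, {"x": 0, "y": 0, "z": 0.3, "yaw": -0.93}, {"x": 0, "y": 0, "z": 0.3, "yaw": -0.93}, {"x": 0, "y": 0, "z": 0.3, "yaw": -0.93}, {"x": 0, "y": 0, "z": 0, "yaw": 0}, {"x": 0, "y": 0, "z": 0, "yaw": 0}]'

```text
clock: 3.63
eef_pos: [0.5564, 0.1671, 0.2052]
tcp_rot: [-0.1, 0.995, 0.0, -0.001]
wrist_force: [0.3, 0.7, 0.5]
gripper_width: 0.0939
gripper_force: 0.0
```

```bash
python3 - <<'E'
from h import *
W=cam("wrist");im=env.snapshot("wrist"); cv2.imwrite("pics/w2.png",im); np.save("w2.npy",np.array([W[0],W[1],W[2],*W[3],*W[4].as_quat()]))
cv2.imwrite("pics/w2c.png",cv2.resize(im[0:260,120:440],None,fx=2.3,fy=2.3,interpolation=2))
o=env.observe(); print(o["clock"],o["eef_pos"].round(4),R.from_quat(o["tcp_rot"]).as_matrix().round(3).tolist())
E
```

```text
3.6833 [0.5568 0.167  0.2059] [[-0.98, -0.2, 0.0], [-0.2, 0.98, 0.0], [-0.0, 0.0, -1.0]]
```

View pics/w2c.png

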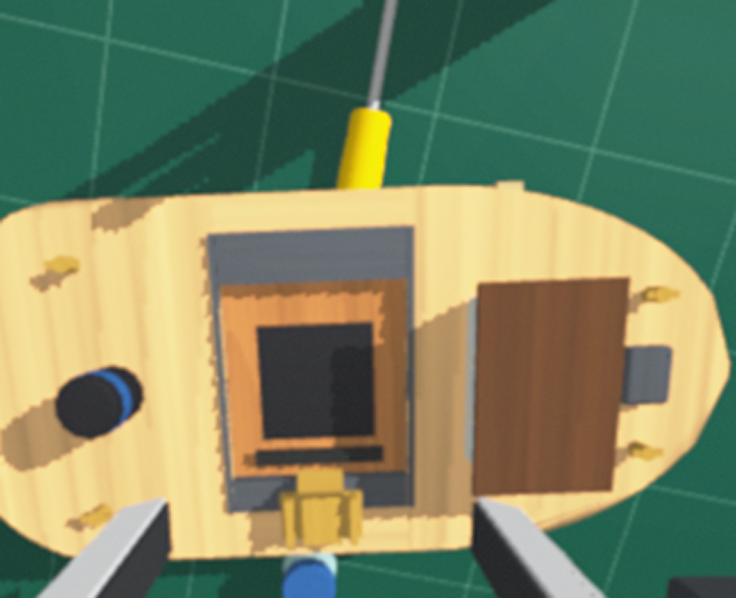

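```bash
cat >> h.py <<'E'
def load(n):
    a=np.load(n); return a[0],a[1],a[2],a[3:6],R.from_quat(a[6:10])
E
python3 - <<'E'
from h import *
W=load("w2.npy")
pts=dict(lipL=(220,283),lipR=(410,278),outL=(208,235),outR=(413,227),farL=(230,511),farR=(412,505),barL=(229,479),barR=(410,471),sealL=(257,458),sealR=(383,453),brL=(284,545),brR=(361,541))
z=dict(sealL=.09,sealR=.09,brL=.107,brR=.107)
P={k:back(W,(120+u/2.3,v/2.3),z.get(k,.094)) for k,(u,v) in pts.items()}
a=[]
for k in("lip","out","far","seal","br","bar"):
    d=P[k+"R"]-P[k+"L"]; a.append(np.degrees(np.arctan2(d[1],d[0]))); print(k,P[k+"L"].round(4),P[k+"R"].round(4),a[-1].round(2),np.linalg.norm(d).round(4))
for s in "LR":
    d=P["far"+s]-P["out"+s]; print(s,np.degrees(np.arctan2(d[1],d[0])),np.linalg.norm(d))
th=np.radians(11.5); ex=np.array([np.cos(th),np.sin(th)]);ey=np.array([-ex[1],ex[0]])
for k in P: print(k,(P[k][:2]@ex).round(4),(P[k][:2]@ey).round(4))
E
```

```text
lip [0.4936 0.1027 0.094 ] [0.4722 0.1954 0.094 ] 103.01 0.0951
out [0.4723 0.0933 0.094 ] [0.4485 0.1911 0.094 ] 103.68 0.1007
far [0.612  0.1276 0.094 ] [0.5886 0.2247 0.094 ] 103.55 0.0999
seal [0.5805 0.1366 0.09  ] [0.564  0.2032 0.09  ] 103.9 0.0685
br [0.6201 0.1601 0.107 ] [0.6097 0.1999 0.107 ] 104.74 0.0412
bar [0.594 0.124 0.094] [0.57   0.2191 0.094 ] 104.19 0.098
L 13.794705166491935 0.1438922950538117
R 13.479171211299933 0.14412036499003344
lipL 0.5042 0.0023
lipR 0.5017 0.0973
outL 0.4814 -0.0027
outR 0.4776 0.0979
farL 0.6252 0.003
farR 0.6216 0.1029
barL 0.6068 0.0031
barR 0.6022 0.101
sealL 0.5961 0.0182
sealR 0.5932 0.0866
brL 0.6396 0.0332
brR 0.6373 0.0743
```

Call:
jog_arm --moves '[{"x": 0.27, "y": -0.96, "z": -0.06, "yaw": 0}, {"x": 0.27, "y": -0.96, "z": -0.06, "yaw": 0}, {"x": 0.27, "y": -0.96, "z": -0.06, "yaw": 0}, {"x": 0.27, "y": -0.96, "z": -0.06, "yaw": 0}, {"x": 0.27, "y": -0.96, "z": -0.06, "yaw": 0}, {"x": 0.27, "y": -0.96, "z": -0.06, "yaw": 0}, {"x": 0.27, "y": -0.96, "z": -0.06, "yaw": 0}, {"x": 0.27, "y": -0.96, "z": -0.06, "yaw": 0}, {"x": 0.27, "y": -0.96, "z": -0.06, "yaw": 0}, {"x": 0.27, "y": -0.96, "z": -0.06, "yaw": 0}, {"x": 0.27, "y": -0.96, "z": -0.06, "yaw": 0}, {"x": 0.27, "y": -0.96, "z": -0.06, "yaw": 0}, {"x": 0.27, "y": -0.96, "z": -0.06, "yaw": 0}, {"x": 0.27, "y": -0.96, "z": -0.06, "yaw": 0}, {"x": 0.27, "y": -0.96, "z": -0.06, "yaw": 0}, {"x": 0.27, "y": -0.96, "z": -0.06, "yaw": 0}, {"x": 0.27, "y": -0.96, "z": 0, "yaw": 0}, {"x": 0.27, "y": -0.96, "z": 0, "yaw": 0}, {"x": 0.27, "y": -0.96, "z": 0, "yaw": 0}]'

```text
clock: 5.27
eef_pos: [0.5233, -0.3074, 0.2306]
tcp_rot: [-0.1, 0.995, -0.001, 0.001]
wrist_force: [0.2, -0.5, 0.4]
gripper_width: 0.0936
gripper_force: 0.0
```

Call:
jog_arm --moves '[{"x": 0, "y": 0, "z": 0, "yaw": 0.9}, {"x": 0, "y": 0, "z": 0, "yaw": 0.9}, {"x": 0, "y": 0, "z": 0, "yaw": 0.9}, {"x": 0, "y": 0, "z": 0, "yaw": 0.9}, {"x": 0, "y": 0, "z": 0, "yaw": 0.9}, {"x": 0, "y": 0, "z": 0, "yaw": 0}, {"x": 0, "y": 0, "z": 0, "yaw": 0}]'

```text
clock: 5.85
eef_pos: [0.5234, -0.3062, 0.2303]
tcp_rot: [0.133, 0.991, -0.0, 0.0]
wrist_force: [-0.1, 0.1, -0.1]
gripper_width: 0.0942
gripper_force: 0.0
```

```bash
python3 - <<'E'
from h import *
W=cam("wrist");im=env.snapshot("wrist"); cv2.imwrite("pics/w3.png",im); np.save("w3.npy",np.array([W[0],W[1],W[2],*W[3],*W[4].as_quat()]))
cv2.imwrite("pics/w3c.png",cv2.resize(im[0:260,100:420],None,fx=2.3,fy=2.3,interpolation=2))
o=env.observe(); print(o["clock"],o["eef_pos"].round(4),R.from_quat(o["tcp_rot"]).as_matrix().round(3).tolist())
for n in ("cover","deckhouse_top"): print(n,[(d["xy"],d["conf"],back(W,d["xy"],.044).round(3)) for d in env.find_in("wrist",n)])
E
```

```text
5.9 [ 0.5233 -0.3062  0.2302] [[-0.964, 0.264, 0.001], [0.264, 0.964, -0.001], [-0.001, -0.0, -1.0]]
cover [([114.2, 77.2], 0.89, array([ 0.34 , -0.462,  0.044])), ([243.0, 158.6], 0.61, array([ 0.494, -0.323,  0.044])), ([486.3, 133.3], 0.53, array([0.551, 0.025, 0.044]))]
deckhouse_top [([239.2, 161.9], 0.72, array([ 0.497, -0.33 ,  0.044])), ([114.0, 75.4], 0.6, array([ 0.338, -0.461,  0.044]))]
```

View pics/w3c.png

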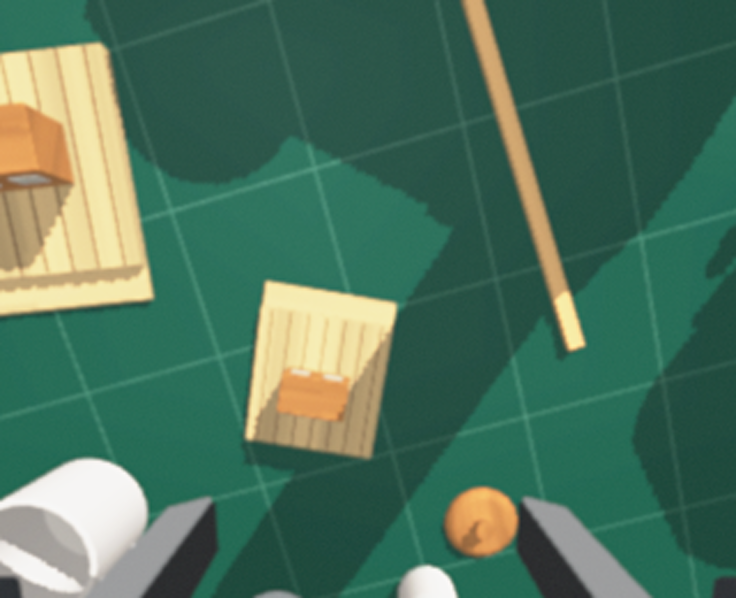

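```bash
python3 - <<'E'
from h import *
W=load("w3.npy")
pts=dict(t1=(266,282,.004),t2=(397,303,.004),c2=(372,458,.01),c1=(245,440,.01),r=(313,397,.044))
P={k:back(W,(100+u/2.3,v/2.3),z)[:2] for k,(u,v,z) in pts.items()}
for k in P: print(k,P[k].round(4))
x1=P["c1"]-P["t1"];x2=P["c2"]-P["t2"];y1=P["t2"]-P["t1"];y2=P["c2"]-P["c1"]
for n,d,o in(("x1",x1,0),("x2",x2,0),("y1",y1,90),("y2",y2,90)): print(n,np.linalg.norm(d).round(4),(np.degrees(np.arctan2(d[1],d[0]))-o).round(2))
c=(P["t1"]+P["t2"]+P["c1"]+P["c2"])/4; print(c)
E
```

```text
t1 [ 0.4321 -0.3521]
t2 [ 0.4692 -0.2694]
c2 [ 0.5698 -0.3145]
c1 [ 0.5328 -0.3989]
r [ 0.511  -0.3385]
x1 0.1111 -24.89
x2 0.1103 -24.15
y1 0.0907 -24.14
y2 0.0921 -23.64
[ 0.5009588  -0.33370344]
```

Call:
jog_arm --moves '[{"x": 0.05, "y": -0.68, "z": 0, "yaw": 0}, {"x": 0.04, "y": -0.68, "z": 0, "yaw": 0}, {"x": 0, "y": 0, "z": 0.8, "yaw": 0.74}, {"x": 0, "y": 0, "z": 0.8, "yaw": 0.74}, {"x": 0, "y": 0, "z": 0.9, "yaw": 0}, {"x": 0, "y": 0, "z": 0.9, "yaw": 0}, {"x": 0, "y": 0, "z": 0.9, "yaw": 0}, {"x": 0, "y": 0, "z": 0.9, "yaw": 0}, {"x": 0, "y": 0, "z": 0.9, "yaw": 0}, {"x": 0, "y": 0, "z": 0.9, "yaw": 0}, {"x": 0, "y": 0, "z": 0, "yaw": 0}, {"x": 0, "y": 0, "z": 0, "yaw": 0}]'

```text
clock: 7.0
eef_pos: [0.5112, -0.3378, 0.0538]
tcp_rot: [0.21, 0.978, 0.001, -0.001]
wrist_force: [-0.1, -0.7, 0.7]
gripper_width: 0.0941
gripper_force: 0.0
```

```bash
python3 - <<'E'
from h import *
W=cam("wrist");im=env.snapshot("wrist"); cv2.imwrite("pics/w4.png",im)
o=env.observe(); print(o["clock"],o["eef_pos"].round(4),R.from_quat(o["tcp_rot"]).as_matrix().round(3).tolist())
E
```

```text
7.05 [ 0.5122 -0.3388  0.0555] [[-0.912, 0.411, 0.001], [0.411, 0.912, -0.0], [-0.001, -0.0, -1.0]]
```

View pics/w4.png

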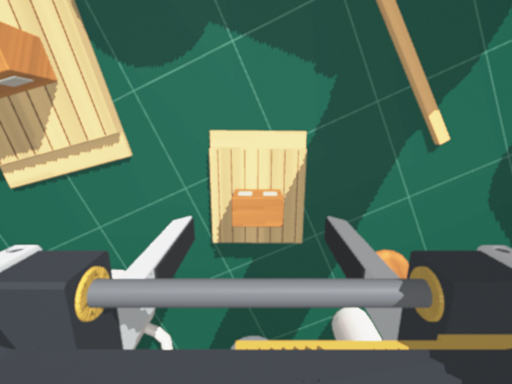

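```bash
python3 - <<'E'
from h import *
W=cam("wrist"); o=env.observe(); T=R.from_quat(o["tcp_rot"])
loc=lambda p:T.inv().apply(p-o["eef_pos"]).round(4)
print("hatch",loc(back(W,(388,262),.022)),loc(back(load("w3.npy"),(309,226.5),.022)))
print("roof",loc(back(W,(258,213),.044)),"corners",[loc(back(W,p,z)) for p,z in(((210,131),.004),((306,131),.004),((303,243),.01),((212,243),.01),((234,227),.044),((283,227),.044))])
print("glue",loc(back(W,(360,330),.08)))
E
```

```text
hatch [-0.0598  0.1279  0.0335] [-0.0734  0.1301  0.0335]
roof [-0.0016 -0.0008  0.0115] corners [array([ 0.0662, -0.0461,  0.0514]), array([0.0662, 0.0441, 0.0514]), array([-0.045 ,  0.045 ,  0.0455]), array([-0.0451, -0.048 ,  0.0455]), array([-0.0144, -0.0217,  0.0115]), array([-0.0143,  0.0209,  0.0115])]
glue [-0.0887  0.0815 -0.0245]
```

Call:
jog_arm --moves '[{"x": -0.02, "y": -0.02, "z": 0.55, "yaw": 0}, {"x": -0.02, "y": -0.01, "z": 0.55, "yaw": 0}, {"x": 0, "y": 0, "z": 0.3, "yaw": 0}, {"x": 0, "y": 0, "z": 0.22, "yaw": 0}, {"x": 0, "y": 0, "z": 0, "yaw": 0}, {"x": 0, "y": 0, "z": 0, "yaw": 0}]'

```text
clock: 7.55
eef_pos: [0.5122, -0.3394, 0.0137]
tcp_rot: [0.21, 0.978, 0.0, -0.0]
wrist_force: [-0.3, -0.0, -0.3]
gripper_width: 0.094
gripper_force: 0.0
```

Call:
jog_arm --moves '[{"x": 0, "y": 0, "z": 0, "yaw": 0}, {"x": 0, "y": 0, "z": 0, "yaw": 0}, {"x": 0, "y": 0, "z": 0, "yaw": 0}, {"x": 0, "y": 0, "z": 0, "yaw": 0}, {"x": 0, "y": 0, "z": 0, "yaw": 0}, {"x": 0, "y": 0, "z": 0, "yaw": 0}, {"x": 0, "y": 0, "z": 0, "yaw": 0}, {"x": 0, "y": 0, "z": 0, "yaw": 0}]' --claw 1

```text
clock: 8.22
eef_pos: [0.5124, -0.3396, 0.0142]
tcp_rot: [0.21, 0.978, -0.0, 0.0]
wrist_force: [-0.2, -0.2, -0.2]
gripper_width: 0.0439
gripper_force: 0.2
```

Call:
jog_arm --moves '[{"x": 0, "y": 0, "z": 0, "yaw": 0}, {"x": 0, "y": 0, "z": 0, "yaw": 0}, {"x": 0, "y": 0, "z": -0.1, "yaw": 0}, {"x": 0, "y": 0, "z": -0.3, "yaw": 0}, {"x": 0, "y": 0, "z": -0.6, "yaw": 0}, {"x": 0, "y": 0, "z": -0.8, "yaw": 0}, {"x": 0, "y": 0, "z": -0.8, "yaw": 0}, {"x": 0, "y": 0, "z": -0.8, "yaw": 0}, {"x": 0, "y": 0, "z": -0.8, "yaw": 0}, {"x": 0, "y": 0, "z": -0.8, "yaw": 0}, {"x": 0, "y": 0, "z": -0.8, "yaw": 0}, {"x": 0, "y": 0, "z": -0.8, "yaw": 0}, {"x": 0, "y": 0, "z": -0.6, "yaw": 0}, {"x": 0, "y": 0, "z": -0.3, "yaw": 0}, {"x": 0, "y": 0, "z": 0, "yaw": 0}, {"x": 0, "y": 0, "z": 0, "yaw": 0}]'

```text
clock: 9.55
eef_pos: [0.5123, -0.3394, 0.2014]
tcp_rot: [0.21, 0.978, 0.0, -0.0]
wrist_force: [-0.6, 0.3, -1.2]
gripper_width: 0.0433
gripper_force: 30.0
```

```bash
python3 - <<'E'
from h import *
im=env.snapshot("wrist"); cv2.imwrite("pics/w5.png",im[:, :])
o=env.observe(); print(o["clock"],o["eef_pos"].round(4),R.from_quat(o["tcp_rot"]).as_matrix().round(3).tolist(),o["gripper_width"],o["gripper_force"],o["wrist_force"])
E
```

```text
9.6 [ 0.5119 -0.339   0.2004] [[-0.911, 0.411, -0.001], [0.411, 0.911, 0.001], [0.002, 0.001, -1.0]] 0.04340236942090211 29.998929798603058 [ 0.68951965  0.16719509 -2.00006046]
```

View pics/w5.png

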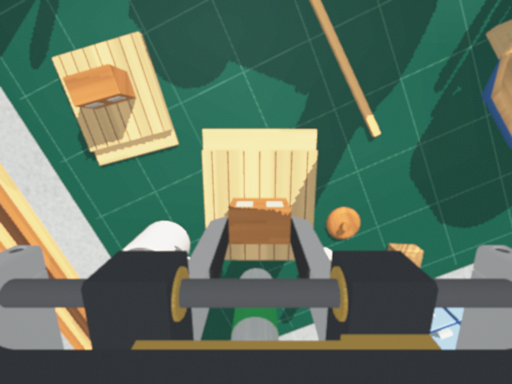

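```bash
python3 - <<'E'
from h import *
W=cam("wrist"); o=env.observe(); T=R.from_quat(o["tcp_rot"])
for t in (0,3,6,10):
    r=R.from_euler("y",t,degrees=True)  # tool y
    L=np.array([[.067,-.045,.010],[.067,.045,.010],[-.043,.045,.004],[-.043,-.045,.004],[-.013,0,-.03],[.013,0,-.03]])-[0,0,-.0188]
    print(t,proj(W,o["eef_pos"]+T.apply(r.apply(L)+[0,0,-.0188])).round(1).tolist())
E
```

```text
0 [[201.9, 130.7], [316.1, 130.8], [310.8, 261.1], [207.1, 261.1], [259.0, 246.5], [259.0, 211.9]]
3 [[200.9, 128.9], [317.2, 129.0], [310.4, 258.6], [207.5, 258.5], [259.0, 246.8], [259.0, 213.0]]
6 [[199.8, 127.3], [318.3, 127.4], [310.0, 256.0], [207.9, 256.0], [259.0, 247.0], [259.0, 214.2]]
10 [[198.2, 125.4], [319.8, 125.5], [309.6, 252.5], [208.4, 252.4], [259.0, 247.2], [259.0, 215.8]]
```

Call:
jog_arm --moves '[{"x": 0.15, "y": 0.46, "z": 0, "yaw": 0}, {"x": 0.33, "y": 0.96, "z": 0, "yaw": 0}, {"x": 0.33, "y": 0.96, "z": 0, "yaw": 0}, {"x": 0.33, "y": 0.96, "z": 0, "yaw": 0}, {"x": 0.33, "y": 0.96, "z": 0, "yaw": 0}, {"x": 0.33, "y": 0.96, "z": 0, "yaw": 0}, {"x": 0.33, "y": 0.96, "z": 0, "yaw": 0}, {"x": 0.33, "y": 0.96, "z": 0, "yaw": 0}, {"x": 0.33, "y": 0.96, "z": 0, "yaw": 0}, {"x": 0.33, "y": 0.96, "z": 0, "yaw": 0}, {"x": 0.33, "y": 0.96, "z": 0, "yaw": 0}, {"x": 0.33, "y": 0.96, "z": 0, "yaw": 0}, {"x": 0.33, "y": 0.96, "z": 0, "yaw": 0}, {"x": 0.33, "y": 0.96, "z": 0, "yaw": 0}, {"x": 0.33, "y": 0.96, "z": 0, "yaw": 0}, {"x": 0.33, "y": 0.96, "z": 0, "yaw": 0}, {"x": 0.33, "y": 0.96, "z": 0, "yaw": 0}, {"x": 0.33, "y": 0.96, "z": 0, "yaw": 0}, {"x": 0.33, "y": 0.96, "z": 0, "yaw": 0}, {"x": 0.33, "y": 0.96, "z": 0, "yaw": 0}]'

```text
clock: 11.27
eef_pos: [0.5572, 0.1545, 0.2003]
tcp_rot: [0.21, 0.978, -0.0, -0.001]
wrist_force: [0.7, -0.4, -1.6]
gripper_width: 0.0434
gripper_force: 30.0
```

Call:
jog_arm --moves '[{"x": 0.15, "y": 0.5, "z": 0, "yaw": -0.5}, {"x": 0, "y": 0, "z": 0, "yaw": -0.9}, {"x": 0, "y": 0, "z": 0, "yaw": -0.9}, {"x": 0, "y": 0, "z": 0, "yaw": -0.9}, {"x": 0, "y": 0, "z": 0, "yaw": -0.9}, {"x": 0, "y": 0, "z": 0, "yaw": -0.9}, {"x": 0, "y": 0, "z": 0, "yaw": -0.9}, {"x": 0, "y": 0, "z": 0, "yaw": -0.4}, {"x": 0, "y": 0, "z": 0, "yaw": 0}, {"x": 0, "y": 0, "z": 0, "yaw": 0}, {"x": 0, "y": 0, "z": 0, "yaw": 0}]'

```text
clock: 12.18
eef_pos: [0.5596, 0.1658, 0.2009]
tcp_rot: [-0.117, 0.993, 0.0, -0.001]
wrist_force: [0.0, -0.4, -1.6]
gripper_width: 0.0435
gripper_force: 30.0
```

```bash
cat >> h.py <<'E'
YAW=np.radians(13.6); EX=np.array([np.cos(YAW),np.sin(YAW)]); EY=np.array([-EX[1],EX[0]]); WELL=np.array([.529,.1596])
def st():
    o=env.observe(); m=R.from_quat(o["tcp_rot"]).as_matrix(); d=o["eef_pos"][:2]-WELL
    F=o["wrist_force"]
    print("t",round(o["clock"],2),"tug x,y mm",(1e3*d@EX).round(2),(1e3*d@EY).round(2),"z",(o["eef_pos"][2]*1e3).round(2),"yaw",np.degrees(np.arctan2(m[1,1],m[0,1])).round(2)-90,"F",(F[:2]@EX).round(2),(F[:2]@EY).round(2),F[2].round(2),"M",o["ft_torque"].round(2),"w",o["gripper_width"].round(4))
E
python3 - <<'E'
from h import *
st()
im=env.snapshot("wrist"); cv2.imwrite("pics/w6.png",im)
W=cam("wrist"); np.save("w6.npy",np.array([W[0],W[1],W[2],*W[3],*W[4].as_quat()]))
E
```

```text
Traceback (most recent call last):
  File "h.py", line 17, in st
    print("t",round(o["clock"],2),"tug x,y mm",(1e3*d@EX).round(2),(1e3*d@EY).round(2),"z",(o["eef_pos"][2]*1e3).round(2),"yaw",np.degrees(np.arctan2(m[1,1],m[0,1])).round(2)-90,"F",(F[:2]@EX).round(2),(F[:2]@EY).round(2),F[2].round(2),"M",o["ft_torque"].round(2),"w",o["gripper_width"].round(4))
                                                                                                                                                                                                                                                                            ^^^^^^^^^^^^^^^^^^^^^^^^
AttributeError: 'float' object has no attribute 'round'
```

```bash
sed -i 's/o\["gripper_width"\].round(4)/round(o["gripper_width"],4)/' h.py; python3 -c "
from h import *; st()"
```

```text
t 12.18 tug x,y mm 31.2 -1.16 z 200.94 yaw 13.459999999999994 F -0.06 -0.37 -1.63 M [-0.01  0.02 -0.05] w 0.0435
```

Call:
jog_arm --moves '[{"x": 0, "y": 0, "z": 0.6, "yaw": 0}, {"x": 0, "y": 0, "z": 0.8, "yaw": 0}, {"x": 0, "y": 0, "z": 0.8, "yaw": 0}, {"x": 0, "y": 0, "z": 0.4, "yaw": 0}, {"x": 0, "y": 0, "z": 0.16, "yaw": 0}, {"x": 0, "y": 0, "z": 0, "yaw": 0}, {"x": 0, "y": 0, "z": 0, "yaw": 0}, {"x": 0, "y": 0, "z": 0, "yaw": 0}]'

```text
clock: 12.85
eef_pos: [0.5612, 0.1656, 0.1341]
tcp_rot: [-0.117, 0.993, -0.0, 0.001]
wrist_force: [-0.2, 1.6, -1.2]
gripper_width: 0.0432
gripper_force: 30.0
```

```bash
python3 -c "
from h import *; st()"
```

```text
t 12.85 tug x,y mm 32.75 -1.72 z 134.14 yaw 13.5 F 0.14 1.58 -1.21 M [ 0.09 -0.02  0.01] w 0.0432
```

Call:
jog_arm --moves '[{"x": 0, "y": 0.06, "z": 0.04, "yaw": 0}, {"x": 0, "y": 0, "z": 0.04, "yaw": 0}, {"x": 0, "y": 0, "z": 0.04, "yaw": 0}, {"x": 0, "y": 0, "z": 0, "yaw": 0}]'

```text
clock: 13.18
eef_pos: [0.5599, 0.167, 0.1297]
tcp_rot: [-0.118, 0.993, -0.0, 0.0]
wrist_force: [-0.1, 0.2, -2.1]
gripper_width: 0.0433
gripper_force: 30.0
```

```bash
python3 -c "
from h import *; st()"
```

```text
t 13.18 tug x,y mm 31.72 -0.07 z 129.66 yaw 13.510000000000005 F -0.03 0.19 -2.11 M [ 0.03  0.05 -0.01] w 0.0433
```

Not in contact yet. I'll step down 1 mm at a time and watch Fz.

Call:
jog_arm --moves '[{"x": 0, "y": 0, "z": 0.04, "yaw": 0}, {"x": 0, "y": 0, "z": 0.04, "yaw": 0}, {"x": 0, "y": 0, "z": 0.04, "yaw": 0}, {"x": 0, "y": 0, "z": 0, "yaw": 0}]'

```text
clock: 13.52
eef_pos: [0.5597, 0.1669, 0.1263]
tcp_rot: [-0.118, 0.993, 0.0, -0.0]
wrist_force: [0.9, 0.8, -1.4]
gripper_width: 0.0434
gripper_force: 30.0
```

Call:
jog_arm --moves '[{"x": 0, "y": 0, "z": 0.04, "yaw": 0}, {"x": 0, "y": 0, "z": 0.04, "yaw": 0}, {"x": 0, "y": 0, "z": 0, "yaw": 0}]'

```text
clock: 13.77
eef_pos: [0.5597, 0.167, 0.1244]
tcp_rot: [-0.118, 0.993, 0.0, -0.0]
wrist_force: [0.0, -0.4, 0.2]
gripper_width: 0.0433
gripper_force: 30.0
```

```bash
python3 -c "
from h import *; st()"
```

```text
t 13.77 tug x,y mm 31.6 -0.08 z 124.39 yaw 13.5 F -0.1 -0.43 0.16 M [ 0.07 -0.04  0.04] w 0.0433
```

Call:
jog_arm --moves '[{"x": 0, "y": 0, "z": 0.04, "yaw": 0}, {"x": 0, "y": 0, "z": 0.04, "yaw": 0}, {"x": 0, "y": 0, "z": 0, "yaw": 0}]'

```text
clock: 14.02
eef_pos: [0.5597, 0.1669, 0.1224]
tcp_rot: [-0.118, 0.993, -0.0, -0.0]
wrist_force: [0.5, 0.2, -2.1]
gripper_width: 0.0434
gripper_force: 30.0
```

Call:
jog_arm --moves '[{"x": 0, "y": 0, "z": 0.04, "yaw": 0}, {"x": 0, "y": 0, "z": 0.04, "yaw": 0}, {"x": 0, "y": 0, "z": 0, "yaw": 0}]'

```text
clock: 14.27
eef_pos: [0.5599, 0.1669, 0.1209]
tcp_rot: [-0.118, 0.993, -0.0, -0.0]
wrist_force: [-0.8, 0.1, 0.5]
gripper_width: 0.0435
gripper_force: 30.0
```

```bash
python3 -c "
from h import *; st()"
```

```text
t 14.27 tug x,y mm 31.77 -0.14 z 120.85 yaw 13.510000000000005 F -0.74 0.26 0.51 M [-0.    0.08  0.04] w 0.0435
```

Call:
jog_arm --moves '[{"x": 0, "y": 0, "z": 0.04, "yaw": 0}, {"x": 0, "y": 0, "z": 0.02, "yaw": 0}, {"x": 0, "y": 0, "z": 0, "yaw": 0}]'

```text
clock: 14.52
eef_pos: [0.5605, 0.167, 0.1202]
tcp_rot: [-0.118, 0.993, -0.0, 0.001]
wrist_force: [-1.4, 0.5, 5.1]
gripper_width: 0.0429
gripper_force: 30.0
```

```bash
python3 -c "
from h import *; st()"
```

```text
t 14.52 tug x,y mm 32.38 -0.17 z 120.2 yaw 13.5 F -1.23 0.78 5.08 M [ 0.05  0.27 -0.01] w 0.0429
```

Call:
jog_arm --moves '[{"x": 0, "y": 0, "z": 0.04, "yaw": 0}, {"x": 0, "y": 0, "z": 0.04, "yaw": 0}, {"x": 0, "y": 0, "z": 0, "yaw": 0}]'

```text
clock: 14.77
eef_pos: [0.5613, 0.1672, 0.1193]
tcp_rot: [-0.118, 0.993, 0.0, 0.002]
wrist_force: [-3.2, 0.2, 9.5]
gripper_width: 0.0437
gripper_force: 30.0
```

Call:
jog_arm --moves '[{"x": 0, "y": 0, "z": 0.04, "yaw": 0}, {"x": 0, "y": 0, "z": 0.04, "yaw": 0}, {"x": 0, "y": 0, "z": 0, "yaw": 0}]'

```text
clock: 15.02
eef_pos: [0.5611, 0.1671, 0.1174]
tcp_rot: [-0.118, 0.993, -0.0, 0.001]
wrist_force: [-4.7, 0.1, 10.0]
gripper_width: 0.0434
gripper_force: 30.0
```

```bash
python3 -c "
from h import *; st()"
```

```text
t 15.02 tug x,y mm 33.01 -0.22 z 117.4 yaw 13.510000000000005 F -4.54 1.22 10.02 M [0.08 0.49 0.  ] w 0.0434
```

Call:
jog_arm --moves '[{"x": 0, "y": 0, "z": 0.04, "yaw": 0}, {"x": 0, "y": 0, "z": 0.04, "yaw": 0}, {"x": 0, "y": 0, "z": 0.02, "yaw": 0}, {"x": 0, "y": 0, "z": 0, "yaw": 0}]'

```text
clock: 15.35
eef_pos: [0.5608, 0.1671, 0.1147]
tcp_rot: [-0.118, 0.993, -0.0, 0.001]
wrist_force: [-5.0, -0.4, 10.2]
gripper_width: 0.0434
gripper_force: 30.0
```

Call:
jog_arm --moves '[{"x": 0, "y": 0, "z": 0.04, "yaw": 0}, {"x": 0, "y": 0, "z": 0.04, "yaw": 0}, {"x": 0, "y": 0, "z": 0.02, "yaw": 0}, {"x": 0, "y": 0, "z": 0, "yaw": 0}]'

```text
clock: 15.68
eef_pos: [0.5609, 0.1671, 0.1126]
tcp_rot: [-0.118, 0.993, -0.0, 0.001]
wrist_force: [-5.3, -0.9, 11.6]
gripper_width: 0.0433
gripper_force: 30.0
```

```bash
python3 -c "
from h import *; st()
cv2.imwrite('pics/w7.png',env.snapshot('wrist'))
W=cam('wrist'); np.save('w7.npy',np.array([W[0],W[1],W[2],*W[3],*W[4].as_quat()]))"
```

```text
t 15.68 tug x,y mm 32.73 -0.22 z 112.61 yaw 13.510000000000005 F -5.37 0.36 11.63 M [-0.04  0.79  0.04] w 0.0433
```

View pics/w7.png

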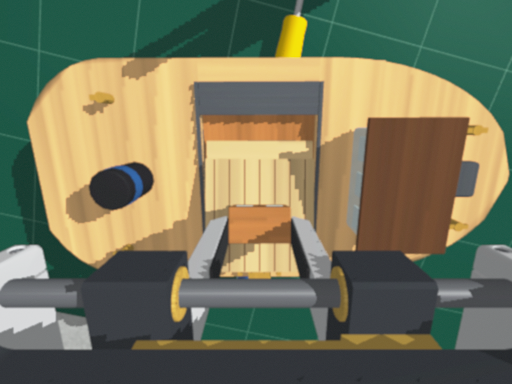

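The view shows the cover tilted, its tongue edge at row 141 (cols 207–313) between the rails, and the lip edge at row 114. Next I'll fit the tilt.

```bash
python3 - <<'E'
from h import *
W=load("w7.npy"); o=env.observe(); T=R.from_quat(o["tcp_rot"])
L=np.array([[.067,-.045,.010],[.067,.045,.010],[.051,0,.004],[-.043,.045,.004],[-.013,0,-.03],[.013,0,-.03]])-[0,0,-.0188]
for t in (-7,-9,-11,-13,-15):
    p=R.from_euler("y",t,degrees=True).apply(L)+[0,0,-.0188]
    print(t,proj(W,o["eef_pos"]+T.apply(p)).round(0).tolist(),"tongue tool x,z",R.from_euler("y",t,degrees=True).apply([.067,0,.0328]).round(4)-[0,0,.0188])
print("lip edge",[((back(W,p,.093)[:2]-WELL)@EX).round(4) for p in((203,114),(317,114))])
E
```

```text
-7 [[205.0, 136.0], [315.0, 136.0], [260.0, 155.0], [313.0, 267.0], [260.0, 246.0], [260.0, 210.0]] tongue tool x,z [0.0625 0.     0.0219]
-9 [[206.0, 137.0], [314.0, 137.0], [260.0, 156.0], [313.0, 269.0], [260.0, 245.0], [260.0, 209.0]] tongue tool x,z [0.061  0.     0.0241]
-11 [[206.0, 139.0], [313.0, 139.0], [260.0, 158.0], [313.0, 270.0], [260.0, 245.0], [260.0, 208.0]] tongue tool x,z [0.0595 0.     0.0262]
-13 [[207.0, 141.0], [313.0, 141.0], [260.0, 159.0], [314.0, 272.0], [260.0, 245.0], [260.0, 208.0]] tongue tool x,z [0.0579 0.     0.0282]
-15 [[207.0, 142.0], [312.0, 142.0], [260.0, 160.0], [314.0, 273.0], [260.0, 244.0], [260.0, 207.0]] tongue tool x,z [0.0562 0.     0.0302]
lip edge [np.float64(-0.0475), np.float64(-0.0474)]
```

```bash
python3 - <<'E'
from h import *
def edges(f):
    g=cv2.GaussianBlur(cv2.imread(f).astype(float).sum(2),(3,3),0)
    out={}
    for c0,c1,nm in((212,240,"L"),(275,308,"R")):
        pr=g[:,c0:c1].mean(1); d=np.abs(np.diff(pr)); out[nm]=[(i+.5,round(d[i])) for i in range(115,200) if d[i]>25 and d[i]>=d[i-1] and d[i]>=d[i+1]]
    pr=g[240:290,225:232].mean(1); d=np.abs(np.diff(pr)); out["cat"]=[(i+240.5,round(d[i])) for i in range(1,len(d)-1) if d[i]>25 and d[i]>=d[i-1] and d[i]>=d[i+1]]
    for r0,r1,n in((133,147,"row tongue"),(148,155,"mid")):
        pr=g[r0:r1].mean(0); d=np.abs(np.diff(pr)); out[n]=[(i+.5,round(d[i])) for i in range(190,330) if d[i]>60 and d[i]>=d[i-1] and d[i]>=d[i+1]]
    print(f,out)
edges("pics/w5.png"); edges("pics/w7.png")
E
```

```text
pics/w5.png {'L': [(128.5, 143)], 'R': [(128.5, 151)], 'cat': [(259.5, 57), (277.5, 26)], 'row tongue': [(202.5, 134), (316.5, 170)], 'mid': [(201.5, 129), (317.5, 130)]}
pics/w7.png {'L': [(122.5, 40), (140.5, 58)], 'R': [(122.5, 31), (140.5, 73), (151.5, 58)], 'cat': [(262.5, 51), (276.5, 134), (279.5, 33)], 'row tongue': [(200.5, 76), (320.5, 70)], 'mid': [(195.5, 61), (200.5, 63), (203.5, 69), (205.5, 112)]}
```

Call:
jog_arm --moves '[{"x": 0, "y": 0, "z": -0.06, "yaw": 0}, {"x": 0.08, "y": 0, "z": -0.06, "yaw": 0}, {"x": 0.16, "y": 0, "z": 0, "yaw": 0}, {"x": 0.16, "y": 0, "z": 0, "yaw": 0}, {"x": 0.16, "y": 0, "z": 0, "yaw": 0}, {"x": 0.12, "y": 0, "z": 0, "yaw": 0}, {"x": 0, "y": 0, "z": 0, "yaw": 0}, {"x": 0, "y": 0, "z": 0, "yaw": 0}]'

```text
clock: 16.4
eef_pos: [0.5429, 0.1629, 0.1126]
tcp_rot: [-0.118, 0.993, 0.0, -0.0]
wrist_force: [0.3, 0.1, -2.3]
gripper_width: 0.0437
gripper_force: 30.0
```

```bash
python3 - <<'E'
from h import *; st()
im=env.snapshot('wrist'); cv2.imwrite('pics/w8.png',im)
W=cam('wrist'); np.save('w8.npy',np.array([W[0],W[1],W[2],*W[3],*W[4].as_quat()]))
g=cv2.GaussianBlur(im.astype(float).sum(2),(3,3),0)
for c in((214,236),(282,306)):
    pr=g[:,c[0]:c[1]].mean(1); d=np.diff(pr); print([(i+.5,round(d[i])) for i in range(85,205) if abs(d[i])>20 and abs(d[i])>=abs(d[i-1]) and abs(d[i])>=abs(d[i+1])])
o=env.observe(); T=R.from_quat(o["tcp_rot"])
L=np.array([[.067,-.045,.010],[.067,.045,.010],[.051,0,.004],[-.013,0,-.03],[.013,0,-.03]])-[0,0,-.0188]
for t in (0,-12,-14,-16,-18,-20):
    p=R.from_euler("y",t,degrees=True).apply(L)+[0,0,-.0188]
    print(t,proj(W,o["eef_pos"]+T.apply(p)).round(1).tolist())
E
```

```text
t 16.4 tug x,y mm 14.27 -0.03 z 112.59 yaw 13.5 F 0.35 -0.01 -2.26 M [0.03 0.01 0.02] w 0.0437
[(106.5, -103), (140.5, 69), (203.5, -36)]
[(105.5, -89), (140.5, 80), (167.5, -31), (203.5, -21)]
0 [[202.7, 130.9], [316.9, 131.0], [259.8, 152.2], [259.8, 246.7], [259.8, 212.1]]
-12 [[206.4, 139.8], [313.1, 139.8], [259.7, 158.2], [259.8, 244.8], [259.8, 208.0]]
-14 [[206.9, 141.5], [312.5, 141.5], [259.7, 159.4], [259.8, 244.4], [259.8, 207.4]]
-16 [[207.4, 143.2], [312.0, 143.2], [259.7, 160.6], [259.8, 244.0], [259.8, 206.8]]
-18 [[208.0, 145.0], [311.4, 145.0], [259.7, 161.9], [259.8, 243.5], [259.8, 206.3]]
-20 [[208.4, 146.8], [310.9, 146.9], [259.7, 163.3], [259.8, 243.0], [259.8, 205.8]]
```

Call:
jog_arm --moves '[{"x": 0, "y": 0, "z": 0.03, "yaw": 0}, {"x": 0, "y": 0, "z": 0.03, "yaw": 0}, {"x": 0, "y": 0, "z": 0, "yaw": 0}]'

```text
clock: 16.7
eef_pos: [0.5434, 0.163, 0.1117]
tcp_rot: [-0.118, 0.993, -0.0, -0.0]
wrist_force: [-1.6, -0.1, 0.6]
gripper_width: 0.0436
gripper_force: 30.0
```

Call:
jog_arm --moves '[{"x": 0, "y": 0, "z": 0.03, "yaw": 0}, {"x": 0, "y": 0, "z": 0.02, "yaw": 0}, {"x": 0, "y": 0, "z": 0, "yaw": 0}]'

```text
clock: 16.95
eef_pos: [0.5439, 0.1631, 0.1113]
tcp_rot: [-0.118, 0.993, -0.0, 0.001]
wrist_force: [-2.2, -0.4, 5.5]
gripper_width: 0.0433
gripper_force: 30.0
```

```bash
python3 -c "
from h import *; st()"
```

```text
t 16.95 tug x,y mm 15.3 -0.13 z 111.33 yaw 13.510000000000005 F -2.21 0.16 5.48 M [ 0.    0.41 -0.  ] w 0.0433
```

Call:
jog_arm --moves '[{"x": 0, "y": 0, "z": -0.05, "yaw": 0}, {"x": 0.04, "y": 0, "z": 0, "yaw": 0}, {"x": 0.04, "y": 0, "z": 0.01, "yaw": 0}, {"x": 0.04, "y": 0, "z": 0.01, "yaw": 0}, {"x": 0.04, "y": 0, "z": 0.01, "yaw": 0}, {"x": 0.04, "y": 0, "z": 0.01, "yaw": 0}, {"x": 0, "y": 0, "z": 0, "yaw": 0}]'

```text
clock: 17.53
eef_pos: [0.5386, 0.1618, 0.1108]
tcp_rot: [-0.118, 0.993, -0.0, 0.0]
wrist_force: [1.2, -0.1, 1.1]
gripper_width: 0.0432
gripper_force: 30.0
```

```bash
python3 -c "
from h import *; st()"
```

```text
t 17.53 tug x,y mm 9.9 -0.12 z 110.81 yaw 13.5 F 1.18 -0.34 1.06 M [ 0.06 -0.2  -0.01] w 0.0432
```

Call:
jog_arm --moves '[{"x": 0.04, "y": 0, "z": 0, "yaw": 0}, {"x": 0.04, "y": 0, "z": 0, "yaw": 0}, {"x": 0, "y": 0, "z": 0, "yaw": 0}]'

```text
clock: 17.78
eef_pos: [0.5358, 0.1613, 0.1102]
tcp_rot: [-0.118, 0.993, -0.0, -0.001]
wrist_force: [0.3, 0.1, -0.9]
gripper_width: 0.0435
gripper_force: 30.0
```

```bash
python3 -c "
from h import *; st()"
```

```text
t 17.78 tug x,y mm 7.05 0.02 z 110.16 yaw 13.5 F 0.27 0.01 -0.95 M [-0.01  0.07 -0.  ] w 0.0435
```

Call:
jog_arm --moves '[{"x": 0, "y": 0, "z": 0.03, "yaw": 0}, {"x": 0, "y": 0, "z": 0.03, "yaw": 0}, {"x": 0, "y": 0, "z": 0, "yaw": 0}]'

```text
clock: 18.03
eef_pos: [0.5366, 0.1614, 0.1092]
tcp_rot: [-0.118, 0.993, 0.0, 0.0]
wrist_force: [-0.3, 0.5, -0.2]
gripper_width: 0.0436
gripper_force: 30.0
```

```bash
python3 -c "
from h import *; st()"
```

```text
t 18.03 tug x,y mm 7.82 -0.02 z 109.22 yaw 13.5 F -0.21 0.51 -0.15 M [-0.02  0.11  0.01] w 0.0436
```

Call:
jog_arm --moves '[{"x": 0.04, "y": 0, "z": 0, "yaw": 0}, {"x": 0.04, "y": 0, "z": 0, "yaw": 0}, {"x": 0, "y": 0, "z": 0, "yaw": 0}]'

```text
clock: 18.28
eef_pos: [0.535, 0.1609, 0.1096]
tcp_rot: [-0.118, 0.993, -0.0, 0.001]
wrist_force: [1.8, 0.5, 1.6]
gripper_width: 0.0436
gripper_force: 30.0
```

Call:
jog_arm --moves '[{"x": 0, "y": 0, "z": 0.02, "yaw": 0}, {"x": 0, "y": 0, "z": 0.02, "yaw": 0}, {"x": 0, "y": 0, "z": 0, "yaw": 0}]'

```text
clock: 18.53
eef_pos: [0.5356, 0.161, 0.1089]
tcp_rot: [-0.118, 0.993, 0.0, 0.001]
wrist_force: [3.1, 1.3, 3.8]
gripper_width: 0.0432
gripper_force: 30.0
```

```bash
python3 -c "
from h import *; st()"
```

```text
t 18.53 tug x,y mm 6.73 -0.16 z 108.92 yaw 13.5 F 3.26 0.52 3.83 M [ 0.19 -0.46  0.02] w 0.0432
```

Call:
jog_arm --moves '[{"x": 0, "y": 0, "z": -0.04, "yaw": 0}, {"x": 0, "y": 0, "z": 0, "yaw": 0}, {"x": 0, "y": 0, "z": 0, "yaw": 0}]'

```text
clock: 18.78
eef_pos: [0.5346, 0.1608, 0.1091]
tcp_rot: [-0.118, 0.993, -0.0, -0.0]
wrist_force: [2.6, 1.3, 1.6]
gripper_width: 0.0434
gripper_force: 30.0
```

```bash
python3 - <<'E'
from h import *
st()
im=env.snapshot('wrist'); cv2.imwrite('pics/w9.png',cv2.resize(im[70:270,180:350],None,fx=3,fy=3,interpolation=cv2.INTER_CUBIC))
E
```

```text
t 18.78 tug x,y mm 5.71 -0.13 z 109.11 yaw 13.5 F 2.85 0.66 1.63 M [ 0.08 -0.4   0.  ] w 0.0434
```

View pics/w9.png

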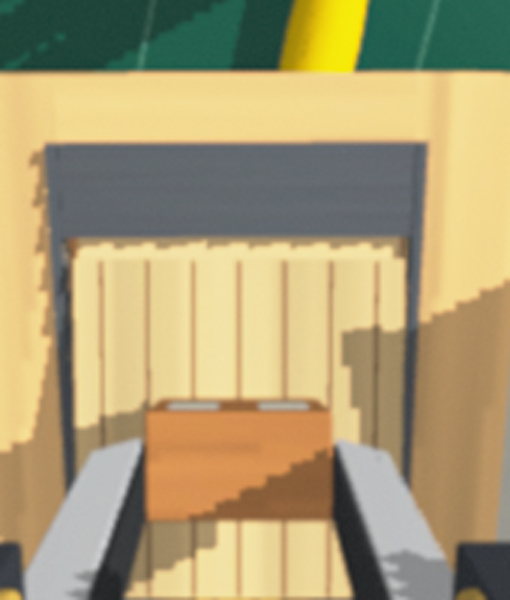

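The tongue is under the lip: the lip edge is at crop row 238 and the tongue step at row 260, so about 6 mm of the 16 mm tongue still shows. Fx is about 3 N against the stop. Releasing, then pressing on the roof with shut fingers.

Call:
jog_arm --moves '[{"x": 0.02, "y": 0, "z": 0.02, "yaw": 0}, {"x": 0, "y": 0, "z": 0, "yaw": 0}]'

```text
clock: 19.0
eef_pos: [0.5346, 0.1608, 0.109]
tcp_rot: [-0.118, 0.993, 0.0, 0.001]
wrist_force: [3.0, 1.4, 3.4]
gripper_width: 0.0435
gripper_force: 30.0
```

```bash
python3 -c "
from h import *; st()"
```

```text
t 19.0 tug x,y mm 5.73 -0.1 z 109.0 yaw 13.5 F 3.27 0.67 3.38 M [ 0.16 -0.55  0.02] w 0.0435
```

Call:
jog_arm --moves '[{"x": 0, "y": 0, "z": 0, "yaw": 0}, {"x": 0, "y": 0, "z": 0, "yaw": 0}, {"x": 0, "y": 0, "z": 0, "yaw": 0}, {"x": 0, "y": 0, "z": 0, "yaw": 0}, {"x": 0, "y": 0, "z": 0, "yaw": 0}, {"x": 0, "y": 0, "z": 0, "yaw": 0}, {"x": 0, "y": 0, "z": -0.5, "yaw": 0}, {"x": 0, "y": 0, "z": -0.8, "yaw": 0}, {"x": 0, "y": 0, "z": -0.7, "yaw": 0}, {"x": 0, "y": 0, "z": -0.2, "yaw": 0}, {"x": -0.12, "y": 0, "z": 0, "yaw": 0}, {"x": -0.1, "y": 0, "z": 0, "yaw": 0}, {"x": 0, "y": 0, "z": 0, "yaw": 0}]' --claw -1

```text
clock: 20.08
eef_pos: [0.5392, 0.162, 0.1626]
tcp_rot: [-0.118, 0.993, 0.0, -0.001]
wrist_force: [0.2, 0.2, 0.7]
gripper_width: 0.0937
gripper_force: 0.0
```

```bash
python3 - <<'E'
from h import *
st()
im=env.snapshot('wrist'); cv2.imwrite('pics/w10.png',im)
W=cam('wrist'); np.save('w10.npy',np.array([W[0],W[1],W[2],*W[3],*W[4].as_quat()]))
for n in ("deckhouse_top","cover"): print(n,[(d["xy"],d["conf"],((back(W,d["xy"],.134)[:2]-WELL)@EX).round(4),((back(W,d["xy"],.134)[:2]-WELL)@EY).round(4)) for d in env.find_in("wrist",n)])
E
```

```text
t 20.08 tug x,y mm 10.48 -0.02 z 162.58 yaw 13.5 F 0.27 0.18 0.69 M [ 0.04  0.03 -0.06] w 0.0937
deckhouse_top [([261.5, 187.3], 0.56, np.float64(-0.0072), np.float64(0.0017))]
cover [([260.6, 190.0], 0.58, np.float64(-0.0047), np.float64(0.0009))]
```

```bash
python3 - <<'E'
from h import *
im=cv2.imread('pics/w10.png'); W=load("w10.npy")
g=cv2.GaussianBlur(im,(3,3),0)
for r in range(90,262,4): print(r,g[r,235].tolist(),g[r,260].tolist(),g[r,285].tolist())
for t in(5,7,9,11,13):
    tip=np.array([-55.,0,0]);P=np.array([[-1,0,44],[25,0,44],[-1,0,10],[-39,0,10],[55,0,10]])-tip
    q=R.from_euler("y",-t,degrees=True).apply(P)+[-57,0,81]
    print(t,[proj(W,np.r_[WELL+EX*a[0]/1e3,a[2]/1e3])[1].round(1) for a in q])
E
```

```text
90 [75, 92, 33] [54, 65, 30] [10, 224, 244]
94 [83, 109, 79] [66, 87, 77] [23, 224, 244]
98 [134, 205, 238] [134, 203, 238] [134, 203, 237]
102 [138, 211, 240] [138, 210, 240] [137, 209, 239]
106 [139, 212, 240] [138, 211, 240] [138, 211, 240]
110 [137, 209, 240] [137, 208, 239] [136, 207, 239]
114 [118, 154, 182] [118, 152, 179] [115, 141, 163]
118 [104, 99, 94] [106, 100, 94] [107, 100, 96]
122 [104, 98, 93] [105, 100, 94] [107, 101, 97]
126 [103, 98, 94] [105, 99, 94] [106, 100, 95]
130 [104, 99, 93] [105, 101, 95] [107, 101, 95]
134 [104, 98, 93] [104, 100, 94] [105, 100, 93]
138 [103, 97, 94] [104, 102, 99] [106, 104, 102]
142 [122, 171, 199] [130, 183, 211] [114, 159, 185]
146 [140, 198, 226] [149, 211, 233] [140, 199, 226]
150 [118, 168, 201] [135, 193, 223] [128, 183, 213]
154 [122, 173, 205] [135, 194, 223] [129, 183, 213]
158 [122, 173, 206] [128, 183, 216] [129, 183, 214]
162 [123, 174, 207] [129, 184, 217] [129, 184, 215]
166 [121, 173, 205] [129, 184, 217] [108, 153, 181]
170 [119, 170, 202] [132, 188, 220] [88, 123, 144]
174 [123, 174, 206] [133, 190, 221] [89, 124, 146
[... 840 characters left out ...]
] [70, 67, 63]
246 [69, 66, 62] [65, 142, 179] [70, 67, 63]
250 [82, 111, 135] [73, 165, 209] [83, 115, 140]
254 [93, 136, 171] [73, 165, 209] [109, 164, 204]
258 [91, 135, 168] [73, 164, 209] [135, 205, 238]
5 [np.float64(186.4), np.float64(214.0), np.float64(182.1), np.float64(145.2), np.float64(233.8)]
7 [np.float64(185.0), np.float64(213.1), np.float64(182.0), np.float64(144.8), np.float64(234.5)]
9 [np.float64(183.4), np.float64(211.9), np.float64(181.8), np.float64(144.4), np.float64(235.2)]
11 [np.float64(181.8), np.float64(210.7), np.float64(181.5), np.float64(144.0), np.float64(235.7)]
13 [np.float64(180.0), np.float64(209.3), np.float64(181.1), np.float64(143.6), np.float64(236.1)]
```

Call:
jog_arm --moves '[{"x": 0, "y": 0, "z": 0, "yaw": 0}, {"x": 0, "y": 0, "z": 0, "yaw": 0}, {"x": 0, "y": 0, "z": 0, "yaw": 0}, {"x": 0, "y": 0, "z": 0, "yaw": 0}, {"x": 0, "y": 0, "z": 0, "yaw": 0}, {"x": 0, "y": 0, "z": 0, "yaw": 0}, {"x": 0, "y": 0, "z": 0, "yaw": 0}, {"x": 0, "y": 0, "z": 0, "yaw": 0}, {"x": 0, "y": 0, "z": 0, "yaw": 0}, {"x": 0, "y": 0, "z": 0, "yaw": 0}, {"x": 0, "y": 0, "z": 0, "yaw": 0}, {"x": -0.04, "y": 0, "z": 0.4, "yaw": 0}, {"x": 0, "y": 0, "z": 0.3, "yaw": 0}, {"x": 0, "y": 0, "z": 0, "yaw": 0}, {"x": 0, "y": 0, "z": 0, "yaw": 0}]' --claw 1

```text
clock: 21.48
eef_pos: [0.5396, 0.1622, 0.1448]
tcp_rot: [-0.118, 0.993, 0.0, -0.001]
wrist_force: [0.5, 0.5, -0.1]
gripper_width: 0.0004
gripper_force: 0.0
```

Call:
jog_arm --moves '[{"x": 0, "y": 0, "z": 0.06, "yaw": 0}, {"x": 0, "y": 0, "z": 0.06, "yaw": 0}, {"x": 0, "y": 0, "z": 0.06, "yaw": 0}, {"x": 0, "y": 0, "z": 0, "yaw": 0}]'

```text
clock: 21.82
eef_pos: [0.5403, 0.1623, 0.1414]
tcp_rot: [-0.118, 0.993, -0.0, -0.0]
wrist_force: [-0.4, 0.4, -0.3]
gripper_width: 0.0004
gripper_force: 0.0
```

Call:
jog_arm --moves '[{"x": 0, "y": 0, "z": 0.04, "yaw": 0}, {"x": 0, "y": 0, "z": 0.04, "yaw": 0}, {"x": 0, "y": 0, "z": 0, "yaw": 0}]'

```text
clock: 22.07
eef_pos: [0.5404, 0.1623, 0.1395]
tcp_rot: [-0.118, 0.993, -0.0, -0.0]
wrist_force: [-0.6, -0.4, 0.7]
gripper_width: 0.0004
gripper_force: 0.0
```

```bash
python3 -c "
from h import *; st()"
```

```text
t 22.07 tug x,y mm 11.67 -0.05 z 139.48 yaw 13.5 F -0.68 -0.26 0.73 M [ 0.01  0.01 -0.03] w 0.0004
```

Call:
jog_arm --moves '[{"x": 0, "y": 0, "z": 0.04, "yaw": 0}, {"x": 0, "y": 0, "z": 0.04, "yaw": 0}, {"x": 0, "y": 0, "z": 0, "yaw": 0}]'

```text
clock: 22.32
eef_pos: [0.5403, 0.1623, 0.1374]
tcp_rot: [-0.118, 0.993, 0.0, -0.0]
wrist_force: [0.5, -0.1, 0.1]
gripper_width: 0.0005
gripper_force: 0.0
```

Call:
jog_arm --moves '[{"x": 0, "y": 0, "z": 0.04, "yaw": 0}, {"x": 0, "y": 0, "z": 0.04, "yaw": 0}, {"x": 0, "y": 0, "z": 0, "yaw": 0}]'

```text
clock: 22.57
eef_pos: [0.5403, 0.1623, 0.1354]
tcp_rot: [-0.118, 0.993, -0.0, -0.0]
wrist_force: [-0.7, 0.5, 0.4]
gripper_width: 0.0007
gripper_force: 0.0
```

```bash
python3 -c "
from h import *; st()"
```

```text
t 22.57 tug x,y mm 11.61 -0.08 z 135.41 yaw 13.5 F -0.54 0.66 0.43 M [ 0.06 -0.02  0.03] w 0.0007
```

Call:
jog_arm --moves '[{"x": 0, "y": 0, "z": 0.04, "yaw": 0}, {"x": 0, "y": 0, "z": 0.04, "yaw": 0}, {"x": 0, "y": 0, "z": 0, "yaw": 0}]'

```text
clock: 22.82
eef_pos: [0.5403, 0.1623, 0.1334]
tcp_rot: [-0.118, 0.993, 0.0, -0.0]
wrist_force: [-0.3, 0.5, -0.4]
gripper_width: 0.0002
gripper_force: 0.0
```

Call:
jog_arm --moves '[{"x": 0, "y": 0, "z": 0.04, "yaw": 0}, {"x": 0, "y": 0, "z": 0.02, "yaw": 0}, {"x": 0, "y": 0, "z": 0, "yaw": 0}]'

```text
clock: 23.07
eef_pos: [0.5404, 0.1623, 0.132]
tcp_rot: [-0.118, 0.993, 0.0, -0.0]
wrist_force: [-1.0, 0.1, -0.3]
gripper_width: 0.0004
gripper_force: 0.0
```

```bash
python3 -c "
from h import *; st()"
```

```text
t 23.07 tug x,y mm 11.67 -0.08 z 132.0 yaw 13.5 F -0.98 0.33 -0.27 M [ 0.04 -0.04  0.02] w 0.0004
```

Call:
jog_arm --moves '[{"x": 0, "y": 0, "z": 0.04, "yaw": 0}, {"x": 0, "y": 0, "z": 0.02, "yaw": 0}, {"x": 0, "y": 0, "z": 0, "yaw": 0}]'

```text
clock: 23.32
eef_pos: [0.5404, 0.1623, 0.1305]
tcp_rot: [-0.118, 0.993, 0.0, -0.0]
wrist_force: [-0.3, -0.1, 0.3]
gripper_width: 0.0008
gripper_force: 0.0
```

Call:
jog_arm --moves '[{"x": 0, "y": 0, "z": 0.04, "yaw": 0}, {"x": 0, "y": 0, "z": 0.02, "yaw": 0}, {"x": 0, "y": 0, "z": 0, "yaw": 0}]'

```text
clock: 23.57
eef_pos: [0.5404, 0.1623, 0.129]
tcp_rot: [-0.118, 0.993, -0.0, -0.0]
wrist_force: [0.3, 0.0, -0.1]
gripper_width: 0.0005
gripper_force: 0.0
```

```bash
python3 -c "
from h import *; st()"
```

```text
t 23.57 tug x,y mm 11.66 -0.08 z 129.0 yaw 13.5 F 0.32 -0.06 -0.12 M [ 0.03  0.01 -0.01] w 0.0005
```

Call:
jog_arm --moves '[{"x": 0, "y": 0, "z": 0.04, "yaw": 0}, {"x": 0, "y": 0, "z": 0.02, "yaw": 0}, {"x": 0, "y": 0, "z": 0, "yaw": 0}]'

```text
clock: 23.82
eef_pos: [0.5403, 0.1623, 0.1274]
tcp_rot: [-0.118, 0.993, -0.0, -0.0]
wrist_force: [0.3, 0.7, -0.4]
gripper_width: 0.0001
gripper_force: 0.0
```

```bash
python3 - <<'E'
from h import *
st()
im=env.snapshot('wrist'); cv2.imwrite('pics/w11.png',im); g=cv2.GaussianBlur(im,(3,3),0)
for c in (222,240,260,297):
    v=g[:,c].astype(int).sum(1); d=np.diff(v); print(c,[(i+.5,int(d[i])) for i in range(90,262) if abs(d[i])>25 and abs(d[i])>=abs(d[i-1]) and abs(d[i])>abs(d[i+1])])
E
```

```text
t 23.82 tug x,y mm 11.64 -0.08 z 127.45 yaw 13.5 F 0.44 0.65 -0.36 M [-0.   -0.02  0.03] w 0.0001
222 [(110.5, -101), (140.5, 38), (143.5, 67), (195.5, -67), (234.5, 61), (250.5, -137)]
240 [(110.5, -100), (140.5, 37), (143.5, 75), (189.5, -53), (250.5, -134)]
260 [(110.5, -97), (141.5, 76), (147.5, -28), (190.5, -85), (194.5, 44), (218.5, -72), (260.5, 27)]
297 [(110.5, -96), (142.5, 83), (169.5, -71), (231.5, 42), (237.5, -28), (241.5, 58), (250.5, -139)]
```

```bash
python3 - <<'E'
from h import *
W=cam("wrist"); o=env.observe()
print("tcp px",proj(W,o["eef_pos"]), "lip edge",proj(W,np.r_[WELL-.048*EX,.092])[1],proj(W,np.r_[WELL-.048*EX,.0885])[1])
for t in(0,1,3,5,7,9):
    P=np.array([[-1,0,44],[25,0,44],[-1,0,10],[-39,0,10],[55,0,10]])+[55,0,0]
    q=R.from_euler("y",-t,degrees=True).apply(P)+[-56,0,81]
    print(t,[proj(W,np.r_[WELL+EX*a[0]/1e3,a[2]/1e3])[1].round(1) for a in q],q[1].round(1))
W=load("w10.npy")
print("w10")
for t in(0,1,3,5,7,9):
    q=R.from_euler("y",-t,degrees=True).apply(P)+[-56,0,81]
    print(t,[proj(W,np.r_[WELL+EX*a[0]/1e3,a[2]/1e3])[1].round(1) for a in q])
im=cv2.imread("pics/w10.png"); v=cv2.GaussianBlur(im,(3,3),0)[:,228].astype(int).sum(1); d=np.diff(v)
print([(i+.5,int(d[i])) for i in range(100,262) if abs(d[i])>25 and abs(d[i])>=abs(d[i-1]) and abs(d[i])>abs(d[i+1])])
for c in ("side",):
    s=env.snapshot(c); cv2.imwrite("pics/s2.png",s); print([(d["xy"],d["conf"]) for d in env.find_in(c,"cover")])
E
```

```text
tcp px [259.74647691 215.76034626] lip edge 138.95811155657083 138.78164221965739
0 [np.float64(198.7), np.float64(228.8), np.float64(189.1), np.float64(148.0), np.float64(244.4)] [ 24.   0. 125.]
1 [np.float64(198.1), np.float64(228.5), np.float64(189.2), np.float64(147.8), np.float64(245.1)] [ 23.2   0.  126.4]
3 [np.float64(196.8), np.float64(227.9), np.float64(189.2), np.float64(147.4), np.float64(246.3)] [ 21.6   0.  129.1]
5 [np.float64(195.3), np.float64(227.1), np.float64(189.1), np.float64(147.0), np.float64(247.5)] [ 19.9   0.  131.8]
7 [np.float64(193.7), np.float64(226.2), np.float64(189.0), np.float64(146.6), np.float64(248.5)] [ 18.    0.  134.4]
9 [np.float64(192.0), np.float64(225.1), np.float64(188.8), np.float64(146.2), np.float64(249.5)] [ 16.1   0.  137. ]
w10
0 [np.float64(190.6), np.float64(216.9), np.float64(183.2), np.float64(147.0), np.float64(232.4)]
1 [np.float64(190.0), np.float64(216.6), np.float64(183.2), np.float64(146.8), np.float64(232.9)]
3 [np.float64(188.8), np.float64(215.9), np.float64(183.2), np.float64(146.5), np.float64(233.8)]
5 [np.float64(187.5), np.float64(215.1), np.float64(183.1), np.float64(146.2), np.float64(234.7)]
7 [np.float64(186.0), np.float64(214.1), np.float64(182.9), np.float64(145.8), np.float64(235.4)]
9 [np.float64(184.5), np.float64(213.0), np.float64(182.7), np.float64(145.4), np.float64(236.1)]
[(114.5, -103), (142.5, 77), (187.5, -68), (222.5, 70), (236.5, -99), (246.5, -32), (249.5, 67)]
[([242.7, 267.3], 0.83), ([323.5, 155.9], 0.77)]
```

Call:
jog_arm --moves '[{"x": 0, "y": 0, "z": 0.03, "yaw": 0}, {"x": 0, "y": 0, "z": 0.03, "yaw": 0}, {"x": 0, "y": 0, "z": 0, "yaw": 0}]'

```text
clock: 24.22
eef_pos: [0.5403, 0.1623, 0.126]
tcp_rot: [-0.118, 0.993, -0.0, -0.0]
wrist_force: [-0.2, -0.2, 0.6]
gripper_width: 0.0006
gripper_force: 0.0
```

```bash
python3 - <<'E'
from h import *
st()
E
```

```text
t 24.22 tug x,y mm 11.65 -0.07 z 125.98 yaw 13.5 F -0.22 -0.15 0.57 M [ 0.02  0.01 -0.02] w 0.0006
```

```bash
python3 - <<'E'
from h import *
S=cam("side"); o=env.observe()
im=env.snapshot("side"); 
def P(x,y,z): return proj(S,np.r_[WELL+EX*x/1e3+EY*y/1e3,z/1e3]).round(1)
print("tcp",proj(S,o["eef_pos"]).round(1),"roof corners flat",[P(x,y,125) for x in(-1,25) for y in(-22,22)],"roof ctr",P(12,0,125),P(12,0,133))
hsv=cv2.cvtColor(im,cv2.COLOR_BGR2HSV)
for r in range(222,300,2):
    print(r,"".join(("#" if v<60 else "g" if s<60 else "O" if s>135 and h<20 else "w" if h<30 else "t") for h,s,v in hsv[r,190:300]))
E
```

```text
tcp [237.9 258.6] roof corners flat [array([243.2, 250.4]), array([245.7, 266.7]), array([230.2, 251.7]), array([232. , 268.1])] roof ctr [237.8 259. ] [237.6 256. ]
222 ###########wwwwwwwwwwwwwwwwww############ggg#############################wwOwwwwwwwwwww#tttttttttttttttttttttt
224 ##########wwwwwwwwwwwwwwwwwwww######################################ggggggwOOwwwwwwwwwwwtttttttttttttttttttttt
226 ########wwwwwwwwwwwwwwwwwwwwww##################ggggggggggggggggggggggggggwOOwwwwwwwwwwwwtttttt#ttt#tttttttt#t
228 #######wwwwwwwwwwwOOwwwwwwwwwgggggggggggggggggggggggggggggggggggggggggggggwOOwwwwwwwwwwwwtt#ttt#ttttt#tttttt#t
230 ######wwwwwwwwwwwOOOwwwwwwwwwgggggggggggggggggggggggggggggggggggggggggggggwwwwwwwwwwwwwwwwt#ttttttttttt#tttttt
232 #####wwwwwwwwwwwwOOOwwwwwwwwwggggggggggggggggggggggggggggggggggggggggggggwwwwwwwwwwwwwwwwwttttttt#tttttttt#ttt
234 #####wwwwwwwwwwwwwOOwwwwwwwwwwgggggggggggggggggggggggggggggggggggggggggggwwwwwwwwwwwwwwwwwwt#ttttttttttttttttt
236 #####wwwwwwwwwwwwwwwwwwwwwwwwwgggggggggggggggggggggggggggggggggggggggggggwwwwwwwwwwwwwwwwwwttttttttt#ttttttt#t
238 #####wwwww
[... 2850 characters left out ...]
wwwwwwt###
288 #####wwwwwwwwwwwwwww#########wOOOOOOOOOOOOOOOOOOOOOOOOOOOOOOOOOwOOOOOOOOOOOOOOOOOOOOOOwwwwwwwwwwwwwwwwwwwwwt##
290 #####wwwwwwwwwwwwwww#########wOOOOOOOOOOOOOOOOOOOOOOOOOOOOOOOOOOOOOOOOOOOOwOOOOOOOOwOOwwwwwwwwwwwwwwwwwwwwwwtt
292 #####wwwwwwwwwwwwwww##########OOOOOOOOOOwOOOOOOOOOOOOOOOOOOOOOOOOOOOOOOOOOOOOOOOOOOOOOOwwwwwwwwwwwwwwwwwwwwwgt
294 #####wwwwwwwwwwwwwwwwwwwwwwwwwwOOOOOOOOOOOOOOOOOOOOOOOOOOOOOOOOOOOOOOOOOOOOOOOOOOOOOOOOwwwwwwwwwwwwwwwwwwwwww#
296 #####wwwwwwwwwwwwwwwwwwwwwwwwwwOOOOOOOOOOOOOOOOOOOOOOOOOOOOOOOOOOOOOOOOOOOOOOOOOOOOOOOOOwwwwwwwwwwwwwwwwwwwwww
298 #####wwwwwwwwwwwwwwwwwwwwwwwwwwOOOOOOOOOOOOOOOOOOOOOOOOOOOOOOOOOOOOOOOOOOOOOOOOOOOOOOOOOwwwwwwwwwwwwwwwwwwwwww
```

Call:
jog_arm --moves '[{"x": 0, "y": 0, "z": 0.04, "yaw": 0}, {"x": 0, "y": 0, "z": 0.04, "yaw": 0}, {"x": 0, "y": 0, "z": 0, "yaw": 0}]'

```text
clock: 24.52
eef_pos: [0.5402, 0.1623, 0.1238]
tcp_rot: [-0.118, 0.993, 0.0, -0.0]
wrist_force: [0.6, -0.3, 0.4]
gripper_width: 0.0002
gripper_force: 0.0
```

```bash
python3 - <<'E'
from h import *
st()
W=cam("wrist"); o=env.observe()
im=env.snapshot("wrist"); hsv=cv2.cvtColor(im,cv2.COLOR_BGR2HSV)
print(proj(W,o["eef_pos"]+[0,0,0]),proj(W,o["eef_pos"]+[0,0,.02]))
for r in range(180,266,3):
    print(r,"".join(("#" if v<70 else "g" if s<60 else "O" if s>140 and h<20 else "w" if h<30 else "t") for h,s,v in hsv[r,200:320:2]))
E
```

```text
t 24.52 tug x,y mm 11.56 -0.03 z 123.84 yaw 13.510000000000005 F 0.53 -0.48 0.39 M [ 0.04 -0.   -0.02] w 0.0002
[259.75699934 215.7446849 ] [259.82877154 224.54090935]
180 wgg#wwwwwwwwwwwwwwwwwwwwwwwwwwwwwwwwwwwwwwwwwwwwwwwwwwww#gww
183 wwggwwwwwwwwwwwwwwwwwwwwwwwwwwwwwwwwwwwwwwwwwwwwwwwwwwwwggww
186 wwg#wwwwwwwwwwwwwwwwwwwwwwwwwwwwwwwwwwwwwwwwwwwwwwwwwwwwggww
189 wwg#wwwwwwwwwwwwwwwwwwwwwwwwwwwwwwwwwwwwwwwwwwwwwwwwwwwwggww
192 wwg#wwwwwwwwwwwwwwwwwwwwwwwwwwwwwwwwwwwwwwwwwwwwwwwwwwwwggww
195 wwg#wwwwwwwwwwwwwOOwwwwwwwwOOOOOOwwwwwwwwOOwwwwwwwwwwwwwggww
198 wwg#wwwwwwwwwwwwOOOOOOOOOOOOOOOOOOOOOOOOOOOOwwwwwwwwwwwwgwww
201 wwg#wwwwwwwwwwwwOOOOOOOOOOOOOOOOOOOOOOOOOOOOwwwwwwwwwwwwgwww
204 wwggwwwwwwwwwwwwOOOOOOOOOOOOOOOOOOOOOOOOOOOOwwwwwwwwwwwwgwww
207 wwgggwwwwwwwwwwwOOOOOOOOOOOOOOOOOOOOOOOOOOOOwwwwwwwwwwwwgwww
210 wwgggwwwwwwwwwwwOOOOOOOOOOOOOOOOOOOOOOOOOOOOwwwwwwwwwwwwgwww
213 wwwggwwwwwwwwwwwOOOOOOOOOOOOOOOOOOOOOOOOOOOOwwwwwwwwwwwggwww
216 wwwggwwwwwwwwwwwOOOOOOOOOOwwwOOwwwOOOOOOOOOOwwwwwwwwwwwggwww
219 wwwggwwwwwwwwwwwOOOOOwwggggggwwggggggwwOOOOOwwwwwwwwwwwggwww
222 wwwggwwwwwwwwwwwOO
[... 252 characters left out ...]
wwwwwwwwwwggggggggg##ggggggggggwwwwwwwwwwwwwwggwww
237 wwwggwwwwwwwwwwwwwwgggggggggg##ggggggggggwwwwwwwwwwwwwwgwwww
240 wwwggwwwwwwwwwwwwwwgggggggggg##ggggggggggwwwwwwwwwwwwwwgwwww
243 wwwggwwwwwwwwwwwwwwgggggggggg##gggggggggggwwwwwwwwwwwwwgwwww
246 wwwggwwwwwwwwwwwwwggggggggggg##gggggggggggwwwwwwwwwwwwwgwwww
249 wwwwgwwwwwwwwwwwwwggggggggggg##gggggggggggwwwwwwwwwwwwwgwwww
252 ###########################gg#gggg##########################
255 ###########################gg#wgg###########################
258 ###########################gg#wgg###########################
261 ###########################gg#wgg###########################
264 ###########################ggwwgg###########################
```

Call:
jog_arm --moves '[{"x": 0, "y": 0, "z": 0.04, "yaw": 0}, {"x": 0, "y": 0, "z": 0.04, "yaw": 0}, {"x": 0, "y": 0, "z": 0.04, "yaw": 0}, {"x": 0, "y": 0, "z": 0, "yaw": 0}]'

```text
clock: 24.9
eef_pos: [0.5403, 0.1623, 0.1209]
tcp_rot: [-0.118, 0.993, 0.0, -0.0]
wrist_force: [0.1, 0.8, 1.0]
gripper_width: 0.0001
gripper_force: 0.0
```

Call:
jog_arm --moves '[{"x": 0, "y": 0, "z": 0.04, "yaw": 0}, {"x": 0, "y": 0, "z": 0.04, "yaw": 0}, {"x": 0, "y": 0, "z": 0, "yaw": 0}]'

```text
clock: 25.15
eef_pos: [0.5403, 0.1623, 0.1189]
tcp_rot: [-0.118, 0.993, 0.0, -0.0]
wrist_force: [0.7, -1.2, -0.6]
gripper_width: 0.0003
gripper_force: 0.0
```

Call:
jog_arm --moves '[{"x": 0, "y": 0, "z": 0.04, "yaw": 0}, {"x": 0, "y": 0, "z": 0.04, "yaw": 0}, {"x": 0, "y": 0, "z": 0, "yaw": 0}]'

```text
clock: 25.4
eef_pos: [0.5403, 0.1623, 0.1169]
tcp_rot: [-0.118, 0.993, 0.0, -0.0]
wrist_force: [-0.9, -0.4, 0.6]
gripper_width: 0.0009
gripper_force: 0.0
```

Call:
jog_arm --moves '[{"x": 0, "y": 0, "z": 0.04, "yaw": 0}, {"x": 0, "y": 0, "z": 0.04, "yaw": 0}, {"x": 0, "y": 0, "z": 0, "yaw": 0}]'

```text
clock: 25.65
eef_pos: [0.5403, 0.1623, 0.1149]
tcp_rot: [-0.118, 0.993, -0.0, -0.0]
wrist_force: [0.8, -0.6, 0.5]
gripper_width: 0.0005
gripper_force: 0.0
```

Call:
jog_arm --moves '[{"x": 0, "y": 0, "z": 0.04, "yaw": 0}, {"x": 0, "y": 0, "z": 0.02, "yaw": 0}, {"x": 0, "y": 0, "z": 0, "yaw": 0}]'

```text
clock: 25.9
eef_pos: [0.5403, 0.1623, 0.1135]
tcp_rot: [-0.118, 0.993, 0.0, -0.0]
wrist_force: [-0.6, 0.1, 0.1]
gripper_width: 0.0005
gripper_force: 0.0
```

```bash
python3 - <<'E'
from h import *
st()
W=cam("wrist"); o=env.observe()
im=env.snapshot("wrist"); hsv=cv2.cvtColor(im,cv2.COLOR_BGR2HSV)
for r in range(192,255,3):
    print(r,"".join(("#" if v<70 else "g" if s<60 else "O" if s>140 and h<20 else "w" if h<30 else "t") for h,s,v in hsv[r,200:320:2]))
E
```

```text
t 25.9 tug x,y mm 11.65 -0.08 z 113.48 yaw 13.5 F -0.56 0.24 0.08 M [0.02 0.03 0.08] w 0.0005
192 wgwwwwwwwwwwwwwwwwwwwwwwwwwwwwwwwwwwwwwwwwwwwwwwwwwwwwwwwggw
195 wgwwwwwwwwwwwwwwwwwwwwwwwwwwwwwwwwwwwwwwwwwwwwwwwwwwwwwwwggw
198 wgwwwwwwwwwwwwwwOOwwggggggwwOOOOOwwwwwwwwwOOwwwwwwwwwwwwwggw
201 wgwwwwwwwwwwwwwOOOOOOOOOOOOOOOOOOOOOOOOOOOOOOwwwwwwwwwwwwggw
204 wggwwwwwwwwwwwwOOOOOOOOOOOOOOOOOOOOOOOOOOOOOOwwwwwwwwwwwwggw
207 wggwwwwwwwwwwwwOOOOOOOOOOOOOOOOOOOOOOOOOOOOOOwwwwwwwwwwwwgww
210 wggwwwwwwwwwwwwOOOOOOOOOOOOOOOOOOOOOOOOOOOOOOwwwwwwwwwwwwgww
213 wggwwwwwwwwwwwwOOOOOOOOOOOOOOOOOOOOOOOOOOOOOOwwwwwwwwwwwwgww
216 wggwwwwwwwwwwwwOOOOOOOOOOOwwwOOwwwOOOOOOOOOOOwwwwwwwwwwwwgww
219 wggwwwwwwwwwwwwOOOOOOwwggggggwwggggggwwOOOOOOwwwwwwwwwwwwgww
222 wwgwwwwwwwwwwwwOOOOOwggggggggggggggggggwOOOOOwwwwwwwwwwwwgww
225 wwgwwwwwwwwwwwwwOOOOggggggggg#ggggggggggOOOOOwwwwwwwwwwwwgww
228 wwggwwwwwwwwwwwwOOOwggggggggg#wgggggggggwOOOOwwwwwwwwwwwwgww
231 wwggwwwwwwwwwwwwOOOwggggggggg##gggggggggwOOOOwwwwwwwwwwwggww
234 wwgwwwwwwwwwwwwwwwwgggggggggg##ggggggggggwwwwwwwwwwwwwwwggww
237 wwgwwwwwwwwwwwwwwwwgggggggggg##ggggggggggwwwwwwwwwwwwwwwggww
240 wwggwwwwwwwwwwwwwwwgggggggggg##ggggggggggwwwwwwwwwwwwwwwggww
243 wwggwwwwwwwwwwwwwwwgggggggggg##gggggggggggwwwwwwwwwwwwwwggww
246 wwggwwwwwwwwwwwwwwggggggggggg##gggggggggggwwwwwwwwwwwwwwgwww
249 wwggwwwwwwwwwwwwwwggggggggggg##gggggggggggwwwwwwwwwwwwwwgwww
252 ###########################gg##ggg##########################
```

Call:
jog_arm --moves '[{"x": 0, "y": 0, "z": 0.04, "yaw": 0}, {"x": 0, "y": 0, "z": 0.02, "yaw": 0}, {"x": 0, "y": 0, "z": 0, "yaw": 0}]'

```text
clock: 26.2
eef_pos: [0.5407, 0.1623, 0.1125]
tcp_rot: [-0.118, 0.993, -0.0, 0.0]
wrist_force: [-1.0, -0.7, 1.0]
gripper_width: 0.0004
gripper_force: 0.7
```

Call:
jog_arm --moves '[{"x": 0, "y": 0, "z": 0.04, "yaw": 0}, {"x": 0, "y": 0, "z": 0.02, "yaw": 0}, {"x": 0, "y": 0, "z": 0, "yaw": 0}]'

```text
clock: 26.45
eef_pos: [0.5412, 0.1624, 0.1115]
tcp_rot: [-0.118, 0.993, 0.0, 0.001]
wrist_force: [-0.2, 0.4, 3.9]
gripper_width: 0.0001
gripper_force: 2.4
```

Call:
jog_arm --moves '[{"x": 0, "y": 0, "z": 0.04, "yaw": 0}, {"x": 0, "y": 0, "z": 0.02, "yaw": 0}, {"x": 0, "y": 0, "z": 0, "yaw": 0}]'

```text
clock: 26.7
eef_pos: [0.5418, 0.1625, 0.1104]
tcp_rot: [-0.118, 0.993, 0.0, 0.002]
wrist_force: [1.2, 0.8, 6.1]
gripper_width: 0.0002
gripper_force: 2.9
```

Call:
jog_arm --moves '[{"x": 0, "y": 0, "z": 0.04, "yaw": 0}, {"x": 0, "y": 0, "z": 0.02, "yaw": 0}, {"x": 0, "y": 0, "z": 0, "yaw": 0}]'

```text
clock: 26.95
eef_pos: [0.5411, 0.1623, 0.1079]
tcp_rot: [-0.118, 0.993, -0.0, 0.001]
wrist_force: [1.4, 0.1, 2.9]
gripper_width: 0.0005
gripper_force: 1.3
```

Call:
jog_arm --moves '[{"x": 0, "y": 0, "z": 0.04, "yaw": 0}, {"x": 0, "y": 0, "z": 0, "yaw": 0}]'

```text
clock: 27.12
eef_pos: [0.5411, 0.1624, 0.1071]
tcp_rot: [-0.118, 0.993, 0.0, 0.001]
wrist_force: [2.2, 0.3, 4.0]
gripper_width: 0.0006
gripper_force: 2.2
```

```bash
python3 -c "
from h import *; st()"
```

```text
t 27.12 tug x,y mm 12.39 -0.14 z 107.07 yaw 13.5 F 2.18 -0.22 3.98 M [ 0.15 -0.4   0.02] w 0.0006
```

Call:
jog_arm --moves '[{"x": -0.03, "y": 0, "z": 0.03, "yaw": 0}, {"x": 0, "y": 0, "z": 0.02, "yaw": 0}, {"x": 0, "y": 0, "z": 0, "yaw": 0}]'

```text
clock: 27.37
eef_pos: [0.5416, 0.1625, 0.1063]
tcp_rot: [-0.118, 0.993, -0.0, 0.0]
wrist_force: [0.5, 0.1, 7.5]
gripper_width: 0.0004
gripper_force: 3.7
```

Call:
jog_arm --moves '[{"x": -0.02, "y": 0, "z": 0.03, "yaw": 0}, {"x": 0, "y": 0, "z": 0, "yaw": 0}]'

```text
clock: 27.53
eef_pos: [0.542, 0.1626, 0.1056]
tcp_rot: [-0.118, 0.993, -0.0, 0.0]
wrist_force: [-0.7, -0.4, 8.1]
gripper_width: -0.0
gripper_force: 4.1
```

```bash
python3 -c "
from h import *; st()"
```

```text
t 27.53 tug x,y mm 13.32 -0.18 z 105.6 yaw 13.5 F -0.74 -0.2 8.05 M [0.05 0.1  0.02] w -0.0
```

Call:
jog_arm --moves '[{"x": 0, "y": 0, "z": 0.03, "yaw": 0}, {"x": 0, "y": 0, "z": 0.02, "yaw": 0}, {"x": 0, "y": 0, "z": 0, "yaw": 0}]'

```text
clock: 27.78
eef_pos: [0.5424, 0.1626, 0.1049]
tcp_rot: [-0.118, 0.993, -0.0, 0.001]
wrist_force: [-1.7, 0.2, 9.9]
gripper_width: 0.0007
gripper_force: 5.0
```

Call:
jog_arm --moves '[{"x": 0, "y": 0, "z": 0.03, "yaw": 0}, {"x": 0, "y": 0, "z": 0, "yaw": 0}]'

```text
clock: 27.95
eef_pos: [0.5427, 0.1627, 0.1045]
tcp_rot: [-0.118, 0.993, -0.0, 0.001]
wrist_force: [0.3, 0.1, 10.4]
gripper_width: 0.0001
gripper_force: 5.4
```

```bash
python3 -c "
from h import *; st()"
```

```text
t 27.95 tug x,y mm 14.02 -0.18 z 104.45 yaw 13.510000000000005 F 0.35 -0.01 10.44 M [0.1  0.06 0.01] w 0.0001
```

Call:
jog_arm --moves '[{"x": 0, "y": 0, "z": 0.03, "yaw": 0}, {"x": 0, "y": 0, "z": 0.03, "yaw": 0}, {"x": 0, "y": 0, "z": 0, "yaw": 0}]'

```text
clock: 28.2
eef_pos: [0.5432, 0.1628, 0.1036]
tcp_rot: [-0.118, 0.993, 0.0, 0.002]
wrist_force: [-0.6, 0.1, 12.1]
gripper_width: 0.0006
gripper_force: 6.3
```

Call:
jog_arm --moves '[{"x": 0, "y": 0, "z": 0.03, "yaw": 0}, {"x": 0, "y": 0, "z": 0.02, "yaw": 0}, {"x": 0, "y": 0, "z": 0, "yaw": 0}]'

```text
clock: 28.45
eef_pos: [0.5437, 0.1629, 0.1028]
tcp_rot: [-0.118, 0.993, 0.0, 0.002]
wrist_force: [-0.2, 0.5, 14.0]
gripper_width: 0.0003
gripper_force: 6.9
```

```bash
python3 -c "
from h import *; st()"
```

```text
t 28.45 tug x,y mm 15.12 -0.22 z 102.79 yaw 13.5 F -0.12 0.53 14.04 M [ 0.19  0.05 -0.02] w 0.0003
```

Call:
jog_arm --moves '[{"x": 0, "y": 0, "z": 0.03, "yaw": 0}, {"x": 0, "y": 0, "z": 0.02, "yaw": 0}, {"x": 0, "y": 0, "z": 0, "yaw": 0}]'

```text
clock: 28.7
eef_pos: [0.544, 0.163, 0.1024]
tcp_rot: [-0.118, 0.993, 0.0, 0.002]
wrist_force: [-1.7, 1.2, 17.8]
gripper_width: 0.0002
gripper_force: 8.8
```

Call:
jog_arm --moves '[{"x": 0, "y": 0, "z": 0.03, "yaw": 0}, {"x": 0, "y": 0, "z": 0, "yaw": 0}]'

```text
clock: 28.87
eef_pos: [0.544, 0.163, 0.1024]
tcp_rot: [-0.118, 0.993, 0.0, 0.002]
wrist_force: [-4.1, 0.7, 21.6]
gripper_width: 0.0004
gripper_force: 10.7
```

```bash
python3 -c "
from h import *; st()"
```

```text
t 28.87 tug x,y mm 15.41 -0.22 z 102.37 yaw 13.510000000000005 F -3.78 1.66 21.55 M [ 0.08  0.75 -0.04] w 0.0004
```

It has bottomed hard at z = 102.4, so the catch has probably snapped. I'll back off and check.

Call:
jog_arm --moves '[{"x": 0, "y": 0, "z": -0.08, "yaw": 0}, {"x": 0, "y": 0, "z": -0.06, "yaw": 0}, {"x": 0, "y": 0, "z": 0, "yaw": 0}]'

```text
clock: 29.12
eef_pos: [0.5432, 0.1629, 0.1031]
tcp_rot: [-0.118, 0.993, 0.0, 0.002]
wrist_force: [1.5, 0.5, 9.1]
gripper_width: 0.0005
gripper_force: 4.7
```

Call:
jog_arm --moves '[{"x": 0, "y": 0, "z": -0.04, "yaw": 0}, {"x": 0, "y": 0, "z": -0.04, "yaw": 0}, {"x": 0, "y": 0, "z": 0, "yaw": 0}]'

```text
clock: 29.37
eef_pos: [0.5415, 0.1625, 0.1033]
tcp_rot: [-0.118, 0.993, -0.0, -0.0]
wrist_force: [1.1, 0.0, 4.6]
gripper_width: 0.0002
gripper_force: 2.2
```

Call:
jog_arm --moves '[{"x": 0, "y": 0, "z": -0.5, "yaw": 0}, {"x": 0, "y": 0, "z": -0.9, "yaw": 0}, {"x": 0, "y": 0, "z": -0.84, "yaw": 0}, {"x": 0.04, "y": 0, "z": 0, "yaw": 0}, {"x": 0, "y": 0, "z": 0, "yaw": 0}, {"x": 0, "y": 0, "z": 0, "yaw": 0}]'

```text
clock: 29.87
eef_pos: [0.5394, 0.1622, 0.158]
tcp_rot: [-0.118, 0.993, 0.0, -0.001]
wrist_force: [-0.8, 0.4, -0.1]
gripper_width: 0.0005
gripper_force: 0.0
```

```bash
python3 - <<'E'
from h import *
st()
W=cam("wrist"); im=env.snapshot("wrist"); cv2.imwrite("pics/w12.png",im); hsv=cv2.cvtColor(im,cv2.COLOR_BGR2HSV)
g=cv2.GaussianBlur(im,(3,3),0)
for c in (215,228,240,280,300):
    v=g[:,c].astype(int).sum(1); d=np.diff(v); print(c,[(i+.5,int(d[i])) for i in range(100,250) if abs(d[i])>25 and abs(d[i])>=abs(d[i-1]) and abs(d[i])>abs(d[i+1])])
for t in(0,1,3,5,8):
    P=np.array([[-1,0,44],[25,0,44],[-1,0,10],[-39,0,10],[55,0,10]])+[55,0,0]
    q=R.from_euler("y",-t,degrees=True).apply(P)+[-56,0,81]
    print(t,[proj(W,np.r_[WELL+EX*a[0]/1e3,a[2]/1e3])[1].round(1) for a in q])
for r in range(180,256,3):
    print(r,"".join(("#" if v<70 else "g" if s<60 else "B" if s>150 and 18<=h<30 else "O" if s>140 and h<20 else "w" if h<30 else "t") for h,s,v in hsv[r,200:320:2]))
E
```

```text
t 29.87 tug x,y mm 10.72 0.08 z 158.0 yaw 13.5 F -0.67 0.62 -0.14 M [ 0.01 -0.01 -0.06] w 0.0005
215 [(113.5, -100), (139.5, 30), (143.5, 49), (147.5, 27), (195.5, -27)]
228 [(113.5, -99), (139.5, 43), (142.5, 67), (189.5, -65), (225.5, 67), (234.5, -102), (248.5, -34)]
240 [(113.5, -101), (139.5, 44), (142.5, 65), (184.5, -78), (191.5, 26), (225.5, 48)]
280 [(113.5, -96), (141.5, 72), (169.5, -36), (178.5, 44), (191.5, 31), (232.5, 28), (237.5, 27)]
300 [(113.5, -95), (139.5, 38), (146.5, 48), (166.5, -68), (234.5, -54)]
0 [np.float64(191.1), np.float64(217.8), np.float64(183.5), np.float64(146.8), np.float64(233.5)]
1 [np.float64(190.5), np.float64(217.5), np.float64(183.6), np.float64(146.6), np.float64(234.0)]
3 [np.float64(189.3), np.float64(216.8), np.float64(183.5), np.float64(146.3), np.float64(235.0)]
5 [np.float64(187.9), np.float64(216.0), np.float64(183.5), np.float64(145.9), np.float64(235.8)]
8 [np.float64(185.7), np.float64(214.5), np.float64(183.2), np.float64(145.4), np.float64(236.9)]
180 wwwwwggwwwwwwwwwwwwwwwwwwwwwwwwwwwwwwwwwwwwwwwwwwwwwggwwwwww
183 wwwwwggwwwwww
[... 907 characters left out ...]
wwwwwwwwwwggggggggg##gggggggggwwwwwwwwwwwggwwwwwww
228 wwwwwwggwwwwwwwwwwwwggggggggg##gggggggggwwwwwwwwwwwggwwwwwww
231 wwwwwwggwwwwwwwwwwwwggggggggg##ggggggggggwwwwwwwwwwggwwwwwww
234 wwwwwwgggwwwwwwwwwwwggggggggggwggggggggggwwwwwwwwwwggwwwwwww
237 wwwwwwggggggggggggggggggggggg#wggggggggggggggggggggggwwwwwww
240 wwwwwwwgggggggggggggggggggggg#wggggggggggggggggggggggwwwwwww
243 wwwwwwwgggggggggggggggggggggg#wggggggggggggggggggggggwwwwwww
246 wwwwwwwgggggggggggggggggggggg##ggggggggggggggggggggggwwwwwww
249 wwwwwwwgggggggggggggggggggggg#wggggggggggggggggggggggwwwwwww
252 ##########################gggwwggg##########################
255 ###########################ggwwgg###########################
```

Call:
jog_arm --moves '[{"x": -0.1, "y": 0, "z": 0.8, "yaw": 0}, {"x": 0, "y": 0, "z": 0.8, "yaw": 0}, {"x": 0, "y": 0, "z": 0.3, "yaw": 0}, {"x": 0, "y": 0, "z": 0.1, "yaw": 0}, {"x": 0, "y": 0, "z": 0.06, "yaw": 0}, {"x": 0, "y": 0, "z": 0, "yaw": 0}]'

```text
clock: 30.42
eef_pos: [0.5432, 0.1629, 0.108]
tcp_rot: [-0.118, 0.993, -0.0, -0.0]
wrist_force: [0.3, 0.6, -0.3]
gripper_width: 0.0005
gripper_force: 0.0
```

Call:
jog_arm --moves '[{"x": 0, "y": 0, "z": 0.04, "yaw": 0}, {"x": 0, "y": 0, "z": 0, "yaw": 0}, {"x": 0, "y": 0, "z": 0, "yaw": 0}]'

```text
clock: 30.67
eef_pos: [0.5436, 0.163, 0.1077]
tcp_rot: [-0.118, 0.993, -0.0, 0.001]
wrist_force: [-0.7, -0.0, -0.7]
gripper_width: 0.0002
gripper_force: 0.0
```

Call:
jog_arm --moves '[{"x": 0, "y": 0, "z": 0.05, "yaw": 0}, {"x": 0, "y": 0, "z": 0.04, "yaw": 0}, {"x": 0, "y": 0, "z": 0, "yaw": 0}, {"x": 0, "y": 0, "z": 0, "yaw": 0}]'

```text
clock: 31.0
eef_pos: [0.5431, 0.1629, 0.1046]
tcp_rot: [-0.118, 0.993, 0.0, -0.0]
wrist_force: [-0.4, -0.3, -0.5]
gripper_width: 0.0003
gripper_force: 0.0
```

Call:
jog_arm --moves '[{"x": 0, "y": 0, "z": 0.04, "yaw": 0}, {"x": 0, "y": 0, "z": 0, "yaw": 0}, {"x": 0, "y": 0, "z": 0, "yaw": 0}]'

```text
clock: 31.25
eef_pos: [0.5432, 0.1629, 0.1036]
tcp_rot: [-0.118, 0.993, -0.0, 0.0]
wrist_force: [-0.0, 0.1, 0.9]
gripper_width: 0.0004
gripper_force: 0.1
```

Latched: the roof stays at 103.6, about 1 mm above fully pressed. Retract and hand in.

Call:
jog_arm --moves '[{"x": 0, "y": 0, "z": -0.3, "yaw": 0}, {"x": 0, "y": 0, "z": -0.8, "yaw": 0}, {"x": 0, "y": 0, "z": -0.9, "yaw": 0}, {"x": 0, "y": 0, "z": -0.9, "yaw": 0}, {"x": 0, "y": 0, "z": -0.5, "yaw": 0}, {"x": 0, "y": 0, "z": 0, "yaw": 0}, {"x": 0, "y": 0, "z": 0, "yaw": 0}, {"x": 0, "y": 0, "z": 0, "yaw": 0}]'

```text
clock: 31.92
eef_pos: [0.5423, 0.1628, 0.1872]
tcp_rot: [-0.118, 0.993, 0.0, -0.001]
wrist_force: [0.3, 0.2, -0.6]
gripper_width: 0.0004
gripper_force: 0.0
```

```bash
python3 -c "
from h import *; st(); print(env.hand_in())"
```

```text
t 31.92 tug x,y mm 13.66 0.02 z 187.19 yaw 13.5 F 0.3 0.09 -0.55 M [0.01 0.01 0.  ] w 0.0004
the job is handed in; nothing more can be done
None
```

I hooked the cover under the lip, pressed it flat and handed the job in at about 32 s; a light touch afterwards found the roof about 1 mm above fully pressed, so the catch appears to be holding it, but no verdict came back.

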